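Fill a tasting chest with truffles by the scoop

TASK

Use the steel scoop to move at least four of the six truffles from the sloping steel trough into the open wooden tasting chest, never touching a truffle with the fingers and leaving none anywhere but in the trough or the chest. Then lay the scoop back on its rest, bowl up and in the tray as it was, and shut the chest's lid. Leave the carton, the ribbon spool and the stamp where they stand.

Things in the scene. Friction and masses are not known exactly. Their poses are not given: they have to be found in the camera images.
- chest: Empty wooden tasting chest, fixed, 140 x 204 mm and 63 mm high when shut. Origin under the middle of its base; x to the hinged back, y along its length, z up. Inside 126 mm (x) by 190 mm (y); walls 7 mm thick with their top 52 mm above the table, inner floor 7 mm above it. Its lid stands open at the back.
- chest_lid (a joint): Lid angle, rad: 0 shut, 1.75 fully open (10 degrees past upright). The lid is a board 142 mm deep, 206 mm wide, 10 mm thick, 0.16 kg. Hinge line along the chest's y at x = 70, z = 52 mm in its frame. Damped, with slight friction: it stays where it is put from about 1.35 rad up; pushed below about 1.2 it sinks shut by its own weight in about 2 s.
- lid_rim (a point): Middle of the lid's front rim, half-way through its thickness: the top edge of the lid while it stands open, about 195 mm above the table.
- trough: Steel scoop trough, fixed, frame at table height: half-round channel, inner radius 26 mm, 130 mm long, sloping down toward +y at 0.28 rad (16 degrees). Bottom line from the open end (y = -67, z = 43 mm, enter here) to the foot of the closed end (y = 58, z = 7). End wall square to the slope, 84 mm high, corners cut off about 6 mm; flat sides, 78 mm high near it, 27 at the open end (off the bottom).
- scoop_rest: Low steel rest, fixed: tray 72 mm (x) by 116 mm (y), floor 2 mm thick, lip 8 mm high all round. Origin at table height under the middle of the lying scoop; the tray's middle is at y = +33 mm. The scoop's bowl lies in the tray pointing along +y (scoop's origin at about y = -2 mm); its handle sticks out over the lip along -y, over the bare table.
- rest_tray (a point): Middle of the rest's tray floor, 2 mm above the table.
- scoop: Loose steel scoop, 46 x 170 x 43 mm, 0.11 kg, bowl up on its rest. Origin level with the underside; y to the open lip, z up out of the bowl. Bowl: round-bottomed, 46 mm wide, floor 3 mm, sides 30 mm high, open at front and top, from its back wall (y = 10, up to z = 43 mm) to its lip (y = 85). Handle: round rod 12.6 mm thick, its axis from y = 10, z = 23 to y = -75, z = 7 mm.
- scoop_grip (a point): Point on the axis of the scoop's handle at y = -40, z = 13.4 mm in the scoop's frame: where to hold it.
- scoop_lip (a point): Middle of the scoop's front lip, on its underside.
- scoop_bowl (a point): Underside of the scoop's bowl, at y = 45 mm in the scoop's frame.
- truffle_1: Truffle 1, like truffle 0.
- truffle_2: Truffle 2, like truffle 0.
- truffle_3: Truffle 3, like truffle 0.
- truffle_4: Truffle 4, like truffle 0.
- truffle_5: Truffle 5, like truffle 0.
- truffle_0: Truffle 0, a loose chocolate: a plain ball 22 mm across, 12 g, glossy and slippery (friction about 0.2); origin at the ball's centre. All six lie in the trough at first and are alike.
- upright_carton: Bystander: small carton standing upright, loose, 24 x 58 x 85 mm, origin under its middle.
- ribbon_spool: Bystander: ribbon spool lying flat, loose, 77 mm across, 28 mm high, origin under its middle.
- stamp: Bystander: hand stamp standing on its foot, loose, 30 x 50 x 70 mm, origin under its middle.
Not all that is in view belongs to the job. Several things have the shape of the scoop_rest; the one meant has the colours described above.

How it is judged:
By the outcome, as a careful person would: the job done as asked, in the order asked, and still so for the second after the job is handed in, with the robot touching nothing.
It also fails if it takes over 69 s, if anything falls off the work surface, if the arm or the gripper's body presses on something with over 40 N, if the wrist force passes 120 N, or if a joint passes its speed limit or range.

ROBOT

A 6-joint arm with a two-finger parallel gripper is mounted at the origin on a cart in front of the work surface, level with it; the furniture and walls round the work are solid. World frame = base frame: x ahead of the robot, y to its left, z up, the work surface at z = 0. Lengths are in m, angles in rad, forces in N, time in s.
With the tool pointing down it reaches from about 0.4 to 0.925 m from the base axis. Payload 3.4 kg.
Tool frame: the origin (TCP) lies midway between the tips of the shut fingers; the grasp point (between the pads) lies 19 mm behind it; z points along the fingers, y is the line along which they close (so a half turn about z gives the same grasp; the last joint's range is limited). The gripper opens to 85 mm and grips with 20 to 120 N. Pads are 22 mm wide; open, the fingers measure 114 mm over their backs; the gripper's body (76 mm by 85 mm) begins 54 mm behind the grasp point. The pads swing forward as they close: fully open they stand 13 mm farther back than shut.
Start: joints at [-1.292, 0.307, 1.506, -0, 1.328, -0.073], TCP at [0.198, -0.54, 0.231] pointing down, gripper open.
Joint ranges: [-3.12, 3.12], [-1.05, 2.28], [0.14, 2.33], [-1.42, 4.57], [0.1, 2.73], [-2.68, 2.68]. Speed limits (rad/s): [2.57, 2.57, 3.14, 3.14, 3.14, 3.14].

INTERFACE

Orientations are given as [roll, pitch, yaw] about the fixed x, y, z axes, in that order (R = Rz(yaw) Ry(pitch) Rx(roll)).
In Python, from rig import manip gives the robot as it stands. The module is installed in compiled form; this text tells all that it offers.
- The arm moves only by the tool jog_arm, never from a script. Its argument "steps" is a list of rows, each an object of numbers: "dx", "dy", "dz": the shift along the tool's x, y, z in cm; "rx", "ry", "rz": the turn, a rotation vector about the tool's x, y, z in degrees. A call has 1 to 5 rows; each row is the pose to reach, as a shift and turn from the pose commanded when the call began, along the tool's axes at that moment; what a row does not reach only later rows make up. A row lasts 1/12 s, in which the tool goes at most 41.7 mm and 7.16 degrees, less where a joint would pass 70% of its speed; a pose out of reach is approached as far as the arm can. A call with a gripper value outside its range is refused whole. "fingers" is the finger opening in cm, from 0 to 8.54, set as the call begins (left out, the last holds). The fingers move at their own pace and stop on an object; "squeeze" is the grip in N (left out, the last holds). Time passes only in rows, so rows that repeat a pose let the fingers close. It gives the time, the measured TCP pose, the force, the opening and the grip force at its end, in the units of the state.
- manip.state(): the state, without advancing time (a new reading comes with each control period).
- manip.read_camera(name): name is "side" or "top"; returns the picture (480x640x3 uint8, blue, green, red); there is no depth.
- manip.camera_info(name): a dict with "fovy" (degrees; the focal length in pixels is half the picture's height over the tangent of half this angle, whatever the lens; pixels are square), "cx", "cy" (the principal point, pixels), "k1" (the pictures are not rectified: a ray, as slopes to the right and down, at radius r is drawn at 1 + k1 r^2 times it, then the intrinsics apply), "position" and "attitude" of the camera in the world. Camera axes: x right, y up, looking along -z (the intrinsics and any distortion apply to the point x, -y, -z); pixel columns grow to the right and rows downward; lengths in m; the calibration is good to about 2 mm. A picture is of the moment at which its call begins. camera_info takes no time and is no camera call.
- manip.hand_in(): hands the job in; it is judged then, once.
The state is a dict: "t": time; "qpos": joint angles; "qd": joint speeds; "effort": joint torques, N m; "tcp_pos": TCP position; "ee_rot": TCP orientation; "ft_force": force on the tool from outside, world axes, zero at the start; "ft_torque": the same for the moment, N m; "gripper_width": finger opening in m; "grasp_force": force on a finger pad.
Only numpy, scipy, OpenCV 4.12 (cv2) and the standard library are available. Lean on these libraries where they do the work, as an engineer would, in place of code of your own. Each camera call takes 0.05 s, during which the arm holds its last target. There are 200 camera calls.

## Working session

There is one attempt and no reset: what is moved stays moved. The work goes in short steps, Python scripts to look and compute and a tool call to move; the robot and the scene stay as the last step left them, time stands still between calls to the robot, and variables do not carry over. Pictures are saved under pics/ and viewed, at most 10 in all, crops included, and the job is handed in when it is done.

Besides the shell and the picture viewer there is one more tool, called after "Call:" in YAML: its name, and indented under it one key for each argument. jog_arm: Moves the arm, as the interface text tells. Its arguments: {"type":"object","properties":{"steps":{"type":"array"},"fingers":{"type":"number"},"squeeze":{"type":"number"}},"required":["steps"]}

```bash
mkdir -p pics; python3 - <<'E'
from rig import manip
import cv2
for n in("top","side"):
    cv2.imwrite(f"pics/{n}0.png",manip.read_camera(n)); print(n,manip.camera_info(n))
s=manip.state();print(s['t'],s['tcp_pos'],s['ee_rot'],s['gripper_width'])
E
```

```text
top {'fovy': 47.685561862147324, 'cx': 319.94521034897537, 'cy': 232.6466048002036, 'k1': 0.03420052430446169, 'position': array([ 0.3928962 , -0.32527913,  1.11513595]), 'attitude': array([ 0.12422002,  0.00249559, -1.54731529])}
side {'fovy': 54.37843921939446, 'cx': 313.80586793114475, 'cy': 236.1607142346116, 'k1': -0.010649047619563104, 'position': array([0.45859005, 0.41020122, 0.74589451]), 'attitude': array([ 0.83052631,  0.0198416 , -3.06541126])}
0.1 [ 0.19794012 -0.53920276  0.23046801] [-3.13974521e+00 -1.23076722e-04  3.51824210e-01] 0.0853710739457634
```

View pics/top0.png

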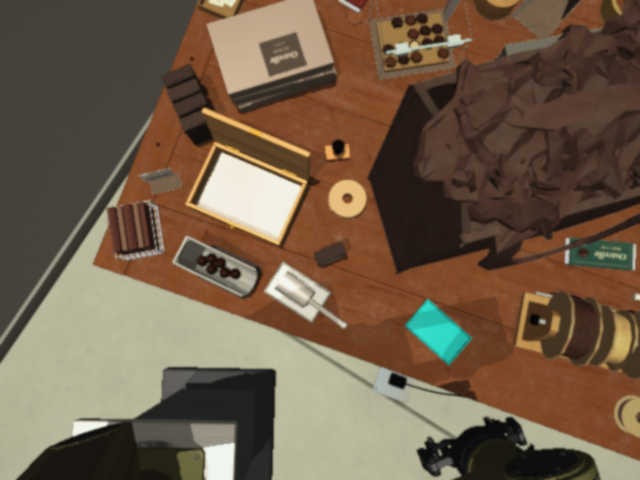

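View pics/side0.png

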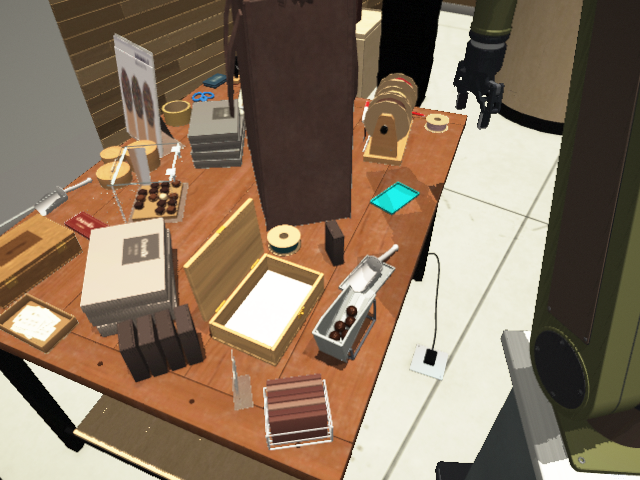

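The top view shows the chest at (250,190), the trough with truffles at (217,266), the scoop on a grey-steel tray at (297,292), the carton at (330,253), the spool at (347,198) and the stamp at (338,150).

Rest candidates are the grey-steel tray at (297,292) and the cyan tray at (438,330). The grey one fits, because it is steel and holds the scoop. I'll confirm that in an enlarged crop.

```bash
cat > h.py <<'E'
import numpy as np, cv2
from rig import manip
from scipy.spatial.transform import Rotation as R
def cam(n):
    c=manip.camera_info(n); f=240/np.tan(np.radians(c['fovy'])/2)
    return c,f,R.from_euler('xyz',c['attitude']).as_matrix(),np.array(c['position'])
def ray(n,u,v):
    c,f,M,p=cam(n); d=np.array([(u-c['cx'])/f,(v-c['cy'])/f]); s=d.copy()
    for _ in range(10): s=d/(1+c['k1']*(s@s))
    return p,M@np.array([s[0],-s[1],-1])
def onz(n,u,v,z):
    p,d=ray(n,u,v); return p+d*(z-p[2])/d[2]
def proj(n,P):
    c,f,M,p=cam(n); q=M.T@(np.array(P)-p); s=np.array([q[0],-q[1]])/-q[2]
    s=s*(1+c['k1']*(s@s)); return s*f+[c['cx'],c['cy']]
def two(a,b):
    p,d=ray('top',*a); q,e=ray('side',*b)
    t=np.linalg.lstsq(np.c_[d,-e],q-p,rcond=None)[0]
    A=p+t[0]*d;B=q+t[1]*e; return (A+B)/2,np.linalg.norm(A-B)
E
python3 - <<'E'
import cv2,numpy as np
t=cv2.imread('pics/top0.png');s=cv2.imread('pics/side0.png')
a=cv2.resize(t[95:335,165:365],None,fx=2.5,fy=2.5,interpolation=cv2.INTER_CUBIC)
b=cv2.resize(s[180:380,190:410],None,fx=3,fy=3,interpolation=cv2.INTER_CUBIC)
cv2.imwrite('pics/ta.png',a);cv2.imwrite('pics/sa.png',b)
E
```

```text
(no output)
```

View pics/ta.png

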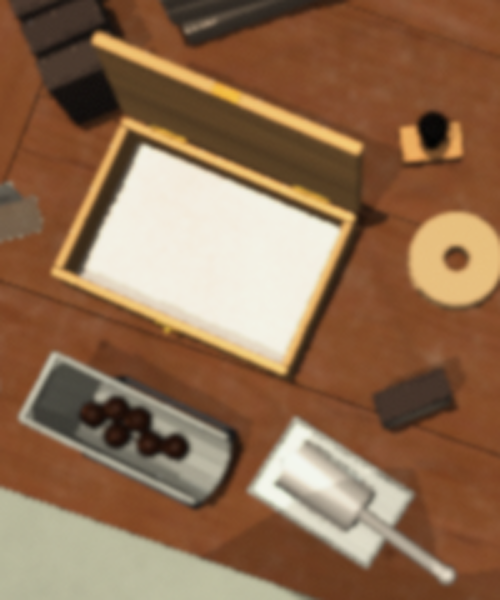

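View pics/sa.png

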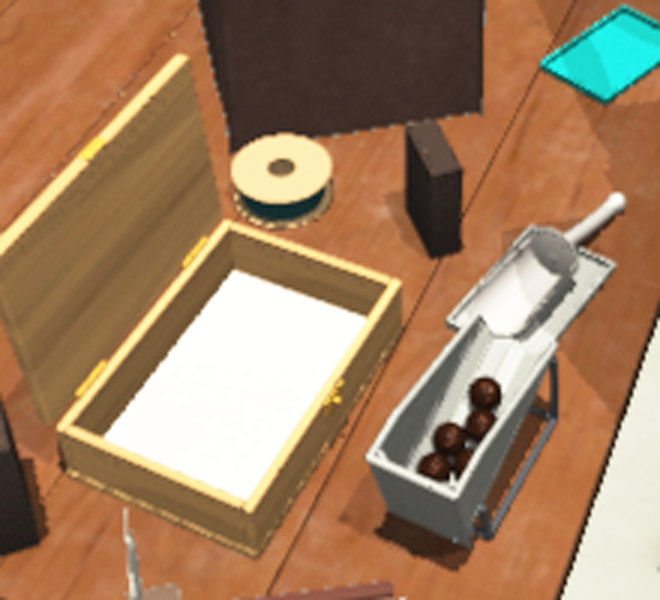

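The crops show a grey-steel tray, with the scoop bowl up in it and its handle to the lower right, which is the rest meant. The truffles sit in the trough, whose closed end is at the left in the top crop at (37,385).

```bash
python3 - <<'E'
from h import *
np.set_printoptions(precision=4,suppress=True)
T=lambda u,v:(165+u/2.5,95+v/2.5)
S=lambda u,v:(190+u/3,180+v/3)
def sh(name,pts):
    print(name)
    P=np.array([onz('top',*T(u,v),z) for u,v,z in pts]);print(P);return P
c=sh('chest',[(125,120,.052),(52,272,.052),(290,375,.052),(357,215,.052)]);print(c.mean(0),[np.linalg.norm(c[i]-c[i-1]) for i in range(4)],np.degrees(np.arctan2(*(c[1]-c[2])[[1,0]])),np.degrees(np.arctan2(*(c[0]-c[3])[[1,0]])))
r=sh('tray',[(297,418,.008),(412,495,.008),(368,568,.008),(250,490,.008)]);print(r.mean(0),[np.linalg.norm(r[i]-r[i-1]) for i in range(4)],np.degrees(np.arctan2(*(r[0]-r[1])[[1,0]])),np.degrees(np.arctan2(*(r[3]-r[2])[[1,0]])))
h=sh('handle end,rod/bowl junction,bowl lip corners',[(450,578,.007),(364,503,.023),(277,486,.033),(307,445,.033)])
d=h[1]-h[0];print(np.degrees(np.arctan2(d[1],d[0])))
t=sh('trough closed top corners',[(55,352,.088),(20,418,.088)]);print(t.mean(0))
o=sh('trough open rim',[(236,430,.069),(195,505,.069)]);print(o.mean(0))
tr=sh('truffles',[(93,413,.04),(115,408,.04),(137,420,.04),(115,434,.04),(149,443,.04),(176,446,.04)])
# two-view checks
for nm,a,b in [('handle end',(450,578),(618,203)),('trough corner far L',(55,352),(372,458)),('corner near',(20,418),(466,492)),('chest rf corner',(290,375),(400,283)),('chest lf',(52,272),(255,510)),('chest lb',(125,120),(65,430)),('chest rb',(357,215),(230,222))]:
    print(nm,*two(T(*a),S(*b)))
E
```

```text
chest
[[ 0.7023 -0.1043  0.052 ]
 [ 0.577  -0.0522  0.052 ]
 [ 0.4993 -0.2435  0.052 ]
 [ 0.6288 -0.2928  0.052 ]]
[ 0.6019 -0.1732  0.052 ] [np.float64(0.2023623227696496), np.float64(0.13564578495450708), np.float64(0.2064590040263488), np.float64(0.1386392460759946)] 67.88423722637283 68.72341299077635
tray
[[ 0.4686 -0.247   0.008 ]
 [ 0.4083 -0.3421  0.008 ]
 [ 0.3492 -0.308   0.008 ]
 [ 0.4093 -0.2108  0.008 ]]
[ 0.4089 -0.2769  0.008 ] [np.float64(0.06943237246272467), np.float64(0.11261772502938096), np.float64(0.06829144694484171), np.float64(0.11429067557960593)] 57.66661272137559 58.26229292658072
handle end,rod/bowl junction,bowl lip corners
[[ 0.3428 -0.3741  0.007 ]
 [ 0.4009 -0.3037  0.023 ]
 [ 0.4126 -0.2346  0.033 ]
 [ 0.4456 -0.2574  0.033 ]]
50.47041805112492
trough closed top corners
[[ 0.5092 -0.0671  0.088 ]
 [ 0.4584 -0.0434  0.088 ]]
[ 0.4838 -0.0552  0.088 ]
trough open rim
[[ 0.4541 -0.2046  0.069 ]
 [ 0.3961 -0.1755  0.069 ]]
[ 0.4251 -0.19    0.069 ]
truffles
[[ 0.4667 -0.0876  0.04  ]
 [ 0.471  -0.1048  0.04  ]
 [ 0.4619 -0.1227  0.04  ]
 [ 0.4504 -0.1058  0.04  ]
 [ 0.4439 -0.133   0.04  ]
 [ 0.4421 -0.1544  0.04  ]]
handle end [ 0.3433 -0.3745 -0.0004] 0.0015998357931282885
trough corner far L [ 0.5086 -0.0663  0.0849] 0.001722364931442339
corner near [ 0.456  -0.0437  0.0894] 0.004548474203480741
chest rf corner [ 0.5016 -0.2427  0.0416] 0.0025251104525703194
chest lf [ 0.5767 -0.0514  0.0488] 0.0016874268318347585
chest lb [ 0.7029 -0.1032  0.0463] 0.0020715802630634243
chest rb [ 0.629  -0.2926  0.0445] 0.0029113401590608197
```

```bash
cat >> h.py <<'E'
TR0=np.array([.450,-.1325]); TRYAW=66.5
def pose(pos,yaw,pitch=0,roll=0):
    """tool pose: tool x along heading yaw(deg), pitch>0 lip up, z down"""
    M=R.from_euler('z',yaw,degrees=True)*R.from_euler('y',-pitch,degrees=True)*R.from_euler('x',180+roll,degrees=True)
    return np.array(pos,float),M
def cur():
    s=manip.state(); return np.array(s['tcp_pos']),R.from_euler('xyz',s['ee_rot'])
def delta(a,b):
    d=a[1].inv().apply(b[0]-a[0])*100; r=(a[1].inv()*b[1]).as_rotvec(degrees=True)
    d=np.round(d,2); r=np.round(r,1); print('d',d,'r',r)
    return a[0]+a[1].apply(d/100),a[1]*R.from_rotvec(r,degrees=True)
def chain(ps,a=None):
    a=a or cur()
    for p in ps:a=delta(a,p)
    return a
E
python3 - <<'E'
from h import *
chain([pose((.3595,-.353,.10),57),pose((.3595,-.353,.0035),57)])
E
```

```text
d [ 21.58 -11.89  13.07] r [ -0.1  -0.  -36.8]
d [-0.01  0.    9.65] r [ 0. -0. -0.]
```

Call:
jog_arm:
  steps:
    - {"dx": 21.6,"dy": -11.9,"dz": 13,"rz": -36.8}
    - {"dx": 21.6,"dy": -11.9,"dz": 13,"rz": -36.8}
    - {"dx": 21.6,"dy": -11.9,"dz": 13,"rz": -36.8}
    - {"dx": 21.6,"dy": -11.9,"dz": 13,"rz": -36.8}
    - {"dx": 21.6,"dy": -11.9,"dz": 13,"rz": -36.8}
  fingers: 5
  squeeze: 100

```text
invalid input
```

Call:
jog_arm:
  steps:
    - {"dx": 21.6,"dy": -11.9,"dz": 13.0,"rx": 0.0,"ry": 0.0,"rz": -36.8}
    - {"dx": 21.6,"dy": -11.9,"dz": 13.0,"rx": 0.0,"ry": 0.0,"rz": -36.8}
    - {"dx": 21.6,"dy": -11.9,"dz": 13.0,"rx": 0.0,"ry": 0.0,"rz": -36.8}
    - {"dx": 21.6,"dy": -11.9,"dz": 13.0,"rx": 0.0,"ry": 0.0,"rz": -36.8}
    - {"dx": 21.6,"dy": -11.9,"dz": 13.0,"rx": 0.0,"ry": 0.0,"rz": -36.8}
  fingers: 5.0
  squeeze: 100.0

```text
t: 0.52
tcp_pos: [0.3195, -0.3991, 0.1332]
ee_rot: [-3.141, -0.0, 0.982]
ft_force: [0.2, 0.1, -0.1]
gripper_width: 0.0501
grasp_force: 0.0
```

```bash
python3 - <<'E'
from h import *
print(cur()[0])
chain([pose((.3595,-.353,.05),57),pose((.3595,-.353,.0035),57)])
import cv2
cv2.imwrite('pics/t1.png',cv2.resize(manip.read_camera('top')[240:360,240:400],None,fx=4,fy=4,interpolation=cv2.INTER_CUBIC))
E
```

```text
[ 0.31949498 -0.39914018  0.13316818]
d [6.06 0.77 8.32] r [-0.  -0.  -0.7]
d [-0.   -0.    4.65] r [-0. -0. -0.]
```

Call:
jog_arm:
  steps:
    - {"dx": 0.0,"dy": 0.0,"dz": 0.0,"rx": 0.0,"ry": 0.0,"rz": 0.0}

```text
t: 0.65
tcp_pos: [0.3192, -0.3958, 0.1317]
ee_rot: [-3.135, -0.003, 0.982]
ft_force: [-0.5, -0.7, -0.0]
gripper_width: 0.0501
grasp_force: 0.0
```

Call:
jog_arm:
  steps:
    - {"dx": 5.8,"dy": 1.0,"dz": 8.2,"rx": 0.0,"ry": 0.0,"rz": -0.7}
    - {"dx": 5.8,"dy": 1.0,"dz": 8.2,"rx": 0.0,"ry": 0.0,"rz": -0.7}
    - {"dx": 5.8,"dy": 1.0,"dz": 8.2,"rx": 0.0,"ry": 0.0,"rz": -0.7}
    - {"dx": 5.8,"dy": 1.0,"dz": 8.2,"rx": 0.0,"ry": 0.0,"rz": -0.7}

```text
t: 0.98
tcp_pos: [0.3587, -0.3557, 0.0493]
ee_rot: [-3.135, -0.002, 0.989]
ft_force: [-0.5, 0.3, 0.4]
gripper_width: 0.05
grasp_force: 0.0
```

```bash
python3 - <<'E'
from h import *
im=manip.read_camera('top'); im2=manip.read_camera('side')
a=cv2.resize(im[240:360,240:400],None,fx=4,fy=4,interpolation=cv2.INTER_CUBIC)[:,:400]
b=cv2.resize(im2[180:330,310:430],None,fx=3.2,fy=3.2,interpolation=cv2.INTER_CUBIC)
cv2.imwrite('pics/g.png',np.hstack([a,b[:480]]))
print(cur()[0]); chain([pose((.3595,-.353,.0035),57)])
E
```

```text
[ 0.35963987 -0.35921358  0.05224703]
d [ 0.51 -0.35  4.87] r [-0.   0.  -0.3]
```

View pics/g.png

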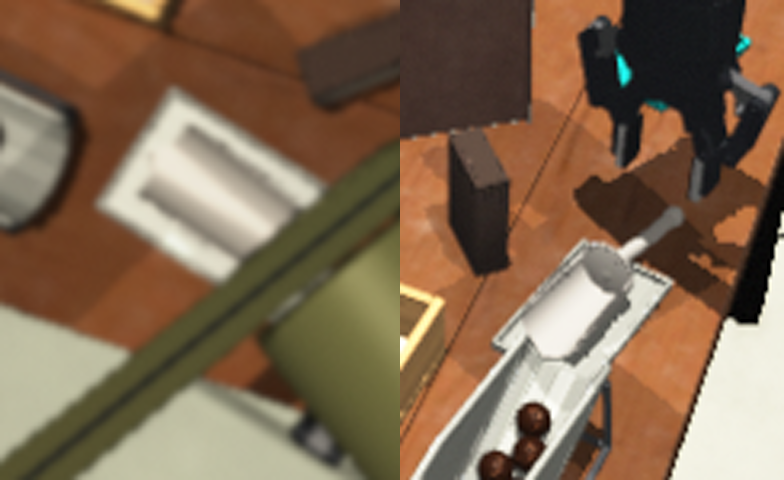

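The gripper is above the handle: the fingertips straddle it in the right half at (625,160) and (700,195), and the handle end is at (675,213). Going down.

Call:
jog_arm:
  steps:
    - {"dx": 0.5,"dy": -0.3,"dz": 3.0,"rx": 0.0,"ry": 0.0,"rz": -0.6}
    - {"dx": 0.5,"dy": -0.3,"dz": 4.8,"rx": 0.0,"ry": 0.0,"rz": -0.6}
    - {"dx": 0.5,"dy": -0.3,"dz": 4.8,"rx": 0.0,"ry": 0.0,"rz": -0.6}

```text
t: 1.33
tcp_pos: [0.3588, -0.3531, 0.0033]
ee_rot: [-3.14, -0.0, 0.998]
ft_force: [0.2, 0.0, -0.7]
gripper_width: 0.0498
grasp_force: 0.0
```

Call:
jog_arm:
  steps:
    - {"dx": 0.0,"dy": 0.0,"dz": 0.0,"rx": 0.0,"ry": 0.0,"rz": 0.0}
    - {"dx": 0.0,"dy": 0.0,"dz": 0.0,"rx": 0.0,"ry": 0.0,"rz": 0.0}
    - {"dx": 0.0,"dy": 0.0,"dz": 0.0,"rx": 0.0,"ry": 0.0,"rz": 0.0}
    - {"dx": 0.0,"dy": 0.0,"dz": 0.0,"rx": 0.0,"ry": 0.0,"rz": 0.0}
    - {"dx": 0.0,"dy": 0.0,"dz": 0.0,"rx": 0.0,"ry": 0.0,"rz": 0.0}
  fingers: 0.6
  squeeze: 100.0

```text
t: 1.75
tcp_pos: [0.3607, -0.3541, 0.0058]
ee_rot: [3.138, 0.002, 1.0]
ft_force: [-2.1, -1.9, 6.9]
gripper_width: 0.008
grasp_force: 98.2
```

Call:
jog_arm:
  steps:
    - {"dx": 0.0,"dy": 0.0,"dz": 0.0,"rx": 0.0,"ry": 0.0,"rz": 0.0}
    - {"dx": 0.0,"dy": 0.0,"dz": 0.0,"rx": 0.0,"ry": 0.0,"rz": 0.0}

```text
t: 1.92
tcp_pos: [0.3607, -0.3541, 0.0058]
ee_rot: [3.138, 0.002, 1.0]
ft_force: [-2.7, -2.6, 6.8]
gripper_width: 0.0079
grasp_force: 98.2
```

Call:
jog_arm:
  steps:
    - {"dx": 0.0,"dy": 0.0,"dz": -2.0,"rx": 0.0,"ry": 0.0,"rz": 0.0}
    - {"dx": 0.0,"dy": 0.0,"dz": -5.0,"rx": 0.0,"ry": 0.0,"rz": 0.0}
    - {"dx": 0.0,"dy": 0.0,"dz": -9.0,"rx": 0.0,"ry": 0.0,"rz": 0.0}
    - {"dx": 0.0,"dy": 0.0,"dz": -12.0,"rx": 0.0,"ry": 0.0,"rz": 0.0}
    - {"dx": 0.0,"dy": 0.0,"dz": -12.0,"rx": 0.0,"ry": 0.0,"rz": 0.0}

```text
t: 2.33
tcp_pos: [0.3631, -0.3559, 0.1306]
ee_rot: [3.129, 0.004, 1.0]
ft_force: [0.4, -1.0, -1.3]
gripper_width: 0.0078
grasp_force: 98.3
```

```bash
python3 - <<'E'
from h import *
im=manip.read_camera('top'); im2=manip.read_camera('side')
cv2.imwrite('pics/t2.png',im);cv2.imwrite('pics/s2.png',im2)
a=cv2.resize(im[220:340,220:340],None,fx=4,fy=4,interpolation=cv2.INTER_CUBIC)[:,:400]
b=cv2.resize(im2[150:300,320:440],None,fx=3.2,fy=3.2,interpolation=cv2.INTER_CUBIC)
cv2.imwrite('pics/g2.png',np.hstack([a,b[:480]]))
s=manip.state();print(s['tcp_pos'],s['ee_rot'],s['ft_force'],s['gripper_width'],s['grasp_force'])
E
```

```text
[ 0.36076307 -0.35322383  0.12601637] [3.13725434e+00 1.31299290e-03 9.99653113e-01] [-0.1018942   0.13558195 -1.22556298] 0.008118025826846164 98.24574708938599
```

View pics/g2.png

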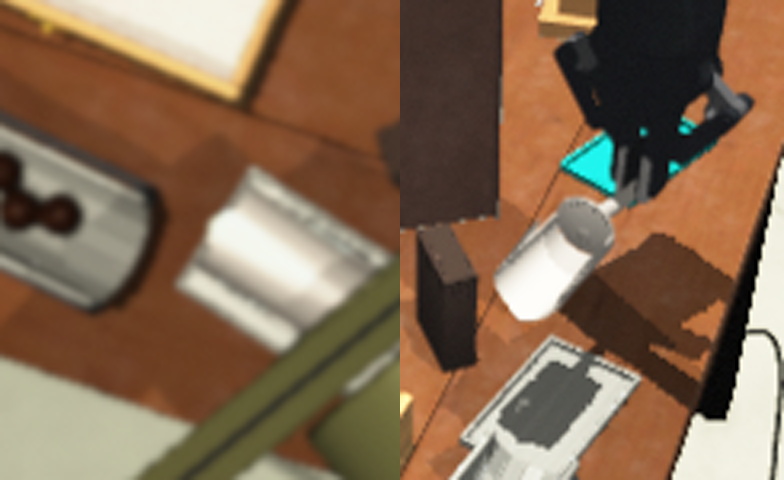

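The scoop is held and off the tray: its bowl is at (550,265) in the side crop and its handle is in the fingers at (620,205). I'll check its pose in the hand against the pixels.

```bash
cat >> h.py <<'E'
YG=-.055; ZT=.0038   # tcp in scoop frame
def scoop_pts(pose_,yg=None,dyaw=0,dp=0):
    yg=YG if yg is None else yg
    P=np.array([[-.023,.085,.030],[.023,.085,.030],[0,.085,0],[-.023,.010,.03],[.023,.010,.03],[0,.010,.043]])
    # tool: x=scoop y, z=-scoop z, y = z x x = scoop x
    L=np.c_[P[:,1]-yg,P[:,0],-(P[:,2]-ZT)]
    return pose_[0]+pose_[1].apply(R.from_euler('zy',[dyaw,dp],degrees=True).apply(L))
E
python3 - <<'E'
from h import *
q=scoop_pts(cur())
a=cv2.imread('pics/t2.png');b=cv2.imread('pics/s2.png')
pa=[proj('top',p) for p in q];pb=[proj('side',p) for p in q]
A=cv2.resize(a[230:330,240:340],None,fx=5,fy=5,interpolation=cv2.INTER_CUBIC)[:,:400]
B=cv2.resize(b[190:260,335:405],None,fx=5.7,fy=5.7,interpolation=cv2.INTER_CUBIC)
for x,y in pa: cv2.circle(A,(int((x-240)*5+2),int((y-230)*5+2)),3,(0,0,255),1)
for x,y in pb: cv2.circle(B,(int((x-335)*5.7+2),int((y-190)*5.7+2)),3,(0,0,255),1)
h=max(len(A),len(B)); f=lambda I:cv2.copyMakeBorder(I,0,h-len(I),0,0,0)
cv2.imwrite('pics/chk.png',np.hstack([f(A),f(B)]))
print(np.round(pa),np.round(pb))
E
```

```text
[[264. 285.]
 [278. 264.]
 [273. 275.]
 [299. 309.]
 [313. 288.]
 [306. 298.]] [[369. 243.]
 [348. 234.]
 [357. 250.]
 [389. 222.]
 [369. 213.]
 [380. 212.]]
```

View pics/chk.png

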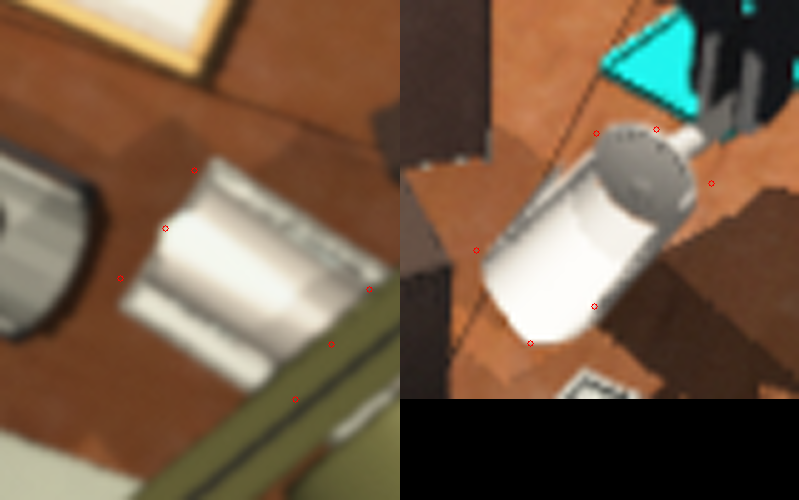

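The predicted scoop points (red) agree with the picture to about 2–3 mm, with the lip middle at (165,228) in the top crop. Now a second measurement of the trough axis, by edge fit.

```bash
python3 - <<'E'
from h import *
im=cv2.imread('pics/top0.png'); hsv=cv2.cvtColor(im,cv2.COLOR_BGR2HSV)
m=((hsv[...,1]<90)&(hsv[...,2]>95)).astype(np.uint8)
m[:, :168]=0;m[:,262:]=0;m[:230]=0;m[305:]=0
u=np.array([np.cos(np.radians(66.5)),np.sin(np.radians(66.5))]);n=np.array([u[1],-u[0]])
lo,hi=[],[]
v,x=np.nonzero(m)
P=[]
for a,b in zip(x,v):
    y0=0
    for _ in range(3):
        z=np.interp(y0,[-.06,.08],[.069,.085]); q=onz('top',a,b,z)[:2]-TR0; y0=q@u
    P.append((q@u,q@n))
P=np.array(P)
for y in np.arange(-.07,.09,.01):
    s=P[abs(P[:,0]-y)<.005][:,1]
    if len(s): print(round(y,3),len(s),np.round(np.sort(s)[[0,2,-3,-1]]*1000,1))
# truffles dark blobs
d=((hsv[...,2]<75)).astype(np.uint8); d[:, :195]=0;d[:,243:]=0;d[:250]=0;d[282:]=0
E
```

```text
Traceback (most recent call last):
  File "h.py", line 12, in onz
    p,d=ray(n,u,v); return p+d*(z-p[2])/d[2]
        ~~~^^^^^^^
  File "h.py", line 8, in ray
    c,f,M,p=cam(n); d=np.array([(u-c['cx'])/f,(v-c['cy'])/f]); s=d.copy()
            ~~~^^^
  File "h.py", line 5, in cam
    c=manip.camera_info(n); f=240/np.tan(np.radians(c['fovy'])/2)
ValueError: time passes only in moves, steps and waits
```

```bash
sed -i 's/^def cam(n):/import functools\n@functools.lru_cache\ndef cam(n):/' h.py; python3 - <<'E'
from h import *
im=cv2.imread('pics/top0.png'); hsv=cv2.cvtColor(im,cv2.COLOR_BGR2HSV)
m=((hsv[...,1]<90)&(hsv[...,2]>95)).astype(np.uint8)
m[:, :168]=0;m[:,262:]=0;m[:230]=0;m[305:]=0
u=np.array([np.cos(np.radians(66.5)),np.sin(np.radians(66.5))]);n=np.array([u[1],-u[0]])
v,x=np.nonzero(m)
P=[]
for a,b in zip(x,v):
    y0=0
    for _ in range(3):
        z=np.interp(y0,[-.06,.08],[.069,.085]); q=onz('top',a,b,z)[:2]-TR0; y0=q@u
    P.append((q@u,q@n))
P=np.array(P)
for y in np.arange(-.07,.09,.01):
    s=P[abs(P[:,0]-y)<.005][:,1]
    if len(s): print(round(y,3),len(s),np.round(np.sort(s)[[0,2,-3,-1]]*1000,1))
E
```

```text
-0.07 37 [-19.8 -15.5  12.4  15.9]
-0.06 147 [-32.2 -30.5  24.7  26.4]
-0.05 174 [-34.6 -33.8  27.4  28.4]
-0.04 174 [-34.3 -33.5  95.8  98.4]
-0.03 141 [-34.  -33.8  95.9  97.6]
-0.02 127 [-33.6 -32.8  28.4  92.6]
-0.01 111 [-33.4 -33.1  27.8  28.6]
0.0 104 [-77.  -75.5  28.1  28.9]
0.01 83 [-81.6 -80.1  29.   29.2]
0.02 93 [-86.2 -84.7  28.7  29.5]
0.03 126 [-90.8 -89.3  28.1  28.9]
0.04 149 [-95.4 -93.9  28.3  29.1]
0.05 105 [-100.   -98.5   29.3   29.5]
0.06 101 [-102.3 -100.7   28.7   28.9]
0.07 52 [-90.5 -87.2  28.4  29.2]
0.08 86 [-30.4 -29.6  28.6  29.4]
```

```bash
cat >> h.py <<'E'
TR0=np.array([.449,-.1321]); TRYAW=66.2
def atlip(lip,yaw,pitch):
    p,M=pose((0,0,0),yaw,pitch)
    return lip-M.apply([.140,0,ZT])*np.array(1.),M
def trough(s,h,pitch=-16,dyaw=0,lat=0):
    a=np.radians(TRYAW);t=.28;u=np.array([np.cos(a),np.sin(a)]);n=np.array([u[1],-u[0],0])
    O=np.r_[TR0+u*-.067,.043]
    lip=O+np.r_[u*np.cos(t),-np.sin(t)]*s+np.r_[u*np.sin(t),np.cos(t)]*h+n*lat
    return atlip(lip,TRYAW+dyaw,pitch)
E
python3 - <<'E'
from h import *
w=[trough(-.02,.02),trough(.005,.005),trough(.045,.002),trough(.118,.0015)]
for p in w: print(p[0])
chain(w)
E
```

```text
[ 0.36255123 -0.3281056   0.10999025]
[ 0.37057414 -0.30991524  0.08866552]
[ 0.38575275 -0.27550072  0.07472813]
[ 0.41400853 -0.21143628  0.05407364]
d [ 2.21 -1.21  1.59] r [ -1.  -15.9  -8.9]
d [ 2.5 -0.   1.5] r [-0.  0.  0.]
d [ 4.   -0.    0.31] r [-0.  0.  0.]
d [ 7.3  -0.    0.05] r [-0.  0.  0.]
```

Call:
jog_arm:
  steps:
    - {"dx": 2.2,"dy": -1.2,"dz": 1.6,"rx": -1.0,"ry": -15.9,"rz": -8.9}
    - {"dx": 2.2,"dy": -1.2,"dz": 1.6,"rx": -1.0,"ry": -15.9,"rz": -8.9}
    - {"dx": 2.2,"dy": -1.2,"dz": 1.6,"rx": -1.0,"ry": -15.9,"rz": -8.9}
    - {"dx": 2.2,"dy": -1.2,"dz": 1.6,"rx": -1.0,"ry": -15.9,"rz": -8.9}

```text
t: 2.77
tcp_pos: [0.36, -0.3239, 0.1057]
ee_rot: [-3.13, 0.278, 1.163]
ft_force: [0.2, 0.5, -1.6]
gripper_width: 0.0083
grasp_force: 98.3
```

Call:
jog_arm:
  steps:
    - {"dx": 1.2,"dy": 0.0,"dz": 0.7,"rx": 0.0,"ry": 0.0,"rz": 0.0}
    - {"dx": 2.5,"dy": 0.0,"dz": 1.5,"rx": 0.0,"ry": 0.0,"rz": 0.0}
    - {"dx": 2.5,"dy": 0.0,"dz": 1.5,"rx": 0.0,"ry": 0.0,"rz": 0.0}
    - {"dx": 2.5,"dy": 0.0,"dz": 1.5,"rx": 0.0,"ry": 0.0,"rz": 0.0}

```text
t: 3.1
tcp_pos: [0.369, -0.3087, 0.0858]
ee_rot: [-3.134, 0.276, 1.158]
ft_force: [-0.6, -0.2, -1.6]
gripper_width: 0.0082
grasp_force: 98.3
```

```bash
python3 - <<'E'
from h import *
im=manip.read_camera('top'); im2=manip.read_camera('side')
c=cur();s=manip.state();print(s['t'],c[0],s['ee_rot'],s['ft_force'])
chain([trough(.005,.005)])
A=cv2.resize(im[220:320,165:325],None,fx=4,fy=4,interpolation=cv2.INTER_CUBIC)[:,:470]
B=cv2.resize(im2[230:360,300:400],None,fx=3.3,fy=3.3,interpolation=cv2.INTER_CUBIC)
f=lambda I:cv2.copyMakeBorder(I,0,max(len(A),len(B))-len(I),0,0,0)
cv2.imwrite('pics/e.png',np.hstack([f(A),f(B)]))
E
```

```text
3.2 [ 0.3695552  -0.30974731  0.08682616] [-3.13659463  0.27738064  1.1560794 ] [ 0.67330985 -1.19738386 -2.2267542 ]
d [-0.03  0.1  -0.18] r [-0.3 -0.1  0. ]
```

View pics/e.png

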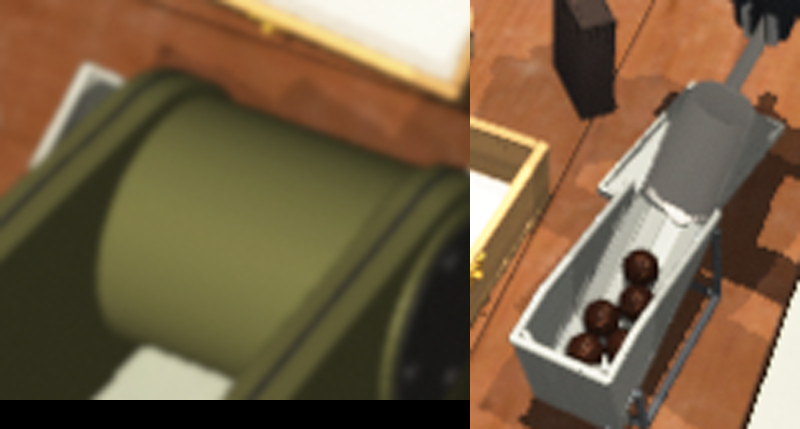

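In the side view the lip, at (680,205), is between the trough sides at the open end and roughly centred, with no contact force. Pushing in.

Call:
jog_arm:
  steps:
    - {"dx": 2.0,"dy": 0.1,"dz": 0.1,"rx": 0.0,"ry": 0.0,"rz": 0.0}
    - {"dx": 4.0,"dy": 0.1,"dz": 0.1,"rx": 0.0,"ry": 0.0,"rz": 0.0}
    - {"dx": 4.0,"dy": 0.1,"dz": 0.1,"rx": 0.0,"ry": 0.0,"rz": 0.0}
    - {"dx": 4.0,"dy": 0.1,"dz": 0.1,"rx": 0.0,"ry": 0.0,"rz": 0.0}

```text
t: 3.53
tcp_pos: [0.3861, -0.2748, 0.0752]
ee_rot: [-3.137, 0.278, 1.157]
ft_force: [0.1, -0.4, -1.5]
gripper_width: 0.0084
grasp_force: 98.4
```

Call:
jog_arm:
  steps:
    - {"dx": 0.7,"dy": 0.0,"dz": 0.0,"rx": 0.0,"ry": 0.0,"rz": 0.0}
    - {"dx": 1.4,"dy": 0.0,"dz": 0.0,"rx": 0.0,"ry": 0.0,"rz": 0.0}
    - {"dx": 2.1,"dy": 0.0,"dz": 0.0,"rx": 0.0,"ry": 0.0,"rz": 0.0}
    - {"dx": 2.8,"dy": 0.0,"dz": 0.0,"rx": 0.0,"ry": 0.0,"rz": 0.0}
    - {"dx": 3.5,"dy": 0.0,"dz": 0.0,"rx": 0.0,"ry": 0.0,"rz": 0.0}

```text
t: 3.95
tcp_pos: [0.3997, -0.2433, 0.0652]
ee_rot: [-3.137, 0.278, 1.156]
ft_force: [-0.2, 0.2, -1.9]
gripper_width: 0.0082
grasp_force: 98.5
```

```bash
python3 - <<'E'
from h import *
s=manip.state();print(s['t'],s['ft_force'],s['ft_torque'],s['gripper_width'])
chain([trough(.08,.002),trough(.118,.0015)])
cv2.imwrite('pics/side_in.png',manip.read_camera('side'))
E
```

```text
3.95 [-0.16334356  0.22742279 -1.8610302 ] [ 0.06103937 -0.01516805 -0.01624391] 0.008220655658938827
d [-0.14  0.02  0.06] r [-0.2 -0.1  0.1]
d [ 3.8  -0.    0.05] r [-0.  0. -0.]
```

Call:
jog_arm:
  steps:
    - {"dx": 0.5,"dy": 0.0,"dz": 0.2,"rx": 0.0,"ry": 0.0,"rz": 0.0}
    - {"dx": 1.0,"dy": 0.0,"dz": 0.2,"rx": 0.0,"ry": 0.0,"rz": 0.0}
    - {"dx": 1.5,"dy": 0.0,"dz": 0.2,"rx": 0.0,"ry": 0.0,"rz": 0.0}
    - {"dx": 2.0,"dy": 0.0,"dz": 0.2,"rx": 0.0,"ry": 0.0,"rz": 0.0}
    - {"dx": 2.5,"dy": 0.0,"dz": 0.2,"rx": 0.0,"ry": 0.0,"rz": 0.0}

```text
t: 4.42
tcp_pos: [0.4092, -0.222, 0.0566]
ee_rot: [-3.137, 0.278, 1.157]
ft_force: [-1.2, -1.4, 2.4]
gripper_width: 0.0082
grasp_force: 98.8
```

Call:
jog_arm:
  steps:
    - {"dx": 0.4,"dy": 0.0,"dz": 0.0,"rx": 0.0,"ry": 0.0,"rz": 0.0}
    - {"dx": 0.7,"dy": 0.0,"dz": 0.0,"rx": 0.0,"ry": 0.0,"rz": 0.0}
    - {"dx": 1.0,"dy": 0.0,"dz": 0.0,"rx": 0.0,"ry": 0.0,"rz": 0.0}
    - {"dx": 1.0,"dy": 0.0,"dz": 0.0,"rx": 0.0,"ry": 0.0,"rz": 0.0}

```text
t: 4.75
tcp_pos: [0.413, -0.2132, 0.0538]
ee_rot: [-3.137, 0.278, 1.157]
ft_force: [-0.8, -1.5, 1.8]
gripper_width: 0.0084
grasp_force: 98.8
```

```bash
python3 - <<'E'
from h import *
s=manip.state();print(s['t'],s['ft_force'],s['ft_torque'],s['gripper_width'])
chain([trough(.118,.0015)])
im=manip.read_camera('side');cv2.imwrite('pics/side_in2.png',im)
B=cv2.resize(im[210:360,290:410],None,fx=4,fy=4,interpolation=cv2.INTER_CUBIC);cv2.imwrite('pics/e2.png',B)
E
```

```text
4.75 [-0.80103777 -1.54397935  1.82221499] [-0.1024876   0.07528404 -0.00177148] 0.008408890481001123
d [ 0.19  0.02 -0.08] r [-0.2 -0.1  0.1]
```

View pics/e2.png

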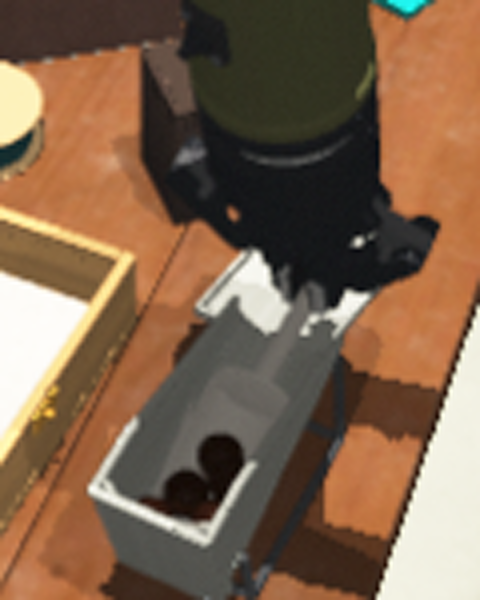

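Truffles are riding in and over the bowl near the end wall, at (220,455), (185,490) and (160,505). The fingers stay outside the open end. Next is a little more push, then tilting up along the wall.

```bash
cat >> h.py <<'E'
def multi(ps,a):
    for p in ps:delta(a,p)
E
python3 - <<'E'
from h import *
a=trough(.122,0); print('from cur');b=chain([a])
print('rows');multi([trough(.121,.018,-8),trough(.118,.042,2)],b)
c=trough(.118,.042,2);print('rows');multi([trough(.116,.070,6),trough(.11,.1,14),trough(.105,.135,16)],c)
E
```

```text
from cur
d [0.59 0.02 0.07] r [-0.2 -0.1  0.1]
rows
d [-0.02  0.    0.15] r [-0.  8. -0.]
d [0.17 0.   0.14] r [-0. 18. -0.]
rows
d [ 0.68 -0.   -1.75] r [-0.  4.  0.]
d [ 1.26 -0.   -2.84] r [ 0. 12.  0.]
d [ 1.97 -0.   -5.85] r [-0. 14.  0.]
```

Call:
jog_arm:
  steps:
    - {"dx": 0.3,"dy": 0.0,"dz": 0.0,"rx": 0.0,"ry": 0.0,"rz": 0.0}
    - {"dx": 0.6,"dy": 0.0,"dz": 0.0,"rx": 0.0,"ry": 0.0,"rz": 0.0}
    - {"dx": 0.6,"dy": 0.0,"dz": 0.0,"rx": 0.0,"ry": 0.0,"rz": 0.0}

```text
t: 5.05
tcp_pos: [0.4156, -0.2076, 0.052]
ee_rot: [-3.138, 0.277, 1.156]
ft_force: [0.2, 0.8, 1.1]
gripper_width: 0.0079
grasp_force: 98.8
```

Call:
jog_arm:
  steps:
    - {"dx": 0.0,"dy": 0.0,"dz": 0.05,"rx": 0.0,"ry": 4.0,"rz": 0.0}
    - {"dx": 0.0,"dy": 0.0,"dz": 0.1,"rx": 0.0,"ry": 8.0,"rz": 0.0}
    - {"dx": 0.1,"dy": 0.0,"dz": 0.1,"rx": 0.0,"ry": 12.0,"rz": 0.0}
    - {"dx": 0.1,"dy": 0.0,"dz": 0.1,"rx": 0.0,"ry": 15.0,"rz": 0.0}
    - {"dx": 0.2,"dy": 0.0,"dz": 0.1,"rx": 0.0,"ry": 18.0,"rz": 0.0}

```text
t: 5.47
tcp_pos: [0.416, -0.2066, 0.0505]
ee_rot: [-3.138, -0.039, 1.155]
ft_force: [-1.0, 0.1, -2.0]
gripper_width: 0.0083
grasp_force: 98.3
```

```bash
python3 - <<'E'
from h import *
s=manip.state();print(s['t'],s['tcp_pos'],s['ft_force'],s['ft_torque'],s['gripper_width'])
multi([trough(.118,.042,2),trough(.116,.070,6),trough(.11,.1,14),trough(.105,.135,16)],cur())
cv2.imwrite('pics/s3.png',manip.read_camera('side'))
E
```

```text
5.4667 [ 0.41600397 -0.20658693  0.05051384] [-1.03834756  0.10610657 -1.99361777] [-0.34442322  0.10575419 -0.03498013] 0.008319191367941958
d [-0.06  0.01  0.08] r [-0.2 -0.3 -0. ]
d [ 0.63  0.01 -1.66] r [-0.2  3.7 -0.1]
d [ 1.22  0.   -2.76] r [-0.2 11.7 -0.1]
d [ 1.93 -0.01 -5.76] r [-0.2 13.7 -0.1]
```

Call:
jog_arm:
  steps:
    - {"dx": 0.4,"dy": 0.0,"dz": -0.9,"rx": 0.0,"ry": 2.0,"rz": 0.0}
    - {"dx": 0.6,"dy": 0.0,"dz": -1.7,"rx": 0.0,"ry": 4.0,"rz": 0.0}
    - {"dx": 0.9,"dy": 0.0,"dz": -2.2,"rx": 0.0,"ry": 8.0,"rz": 0.0}
    - {"dx": 1.2,"dy": 0.0,"dz": -2.8,"rx": 0.0,"ry": 12.0,"rz": 0.0}
    - {"dx": 1.2,"dy": 0.0,"dz": -2.8,"rx": 0.0,"ry": 12.0,"rz": 0.0}

```text
t: 5.93
tcp_pos: [0.4208, -0.1982, 0.0792]
ee_rot: [-3.138, -0.247, 1.151]
ft_force: [-0.6, -0.7, -2.2]
gripper_width: 0.0081
grasp_force: 98.6
```

```bash
python3 - <<'E'
from h import *
s=manip.state();print(s['t'],s['tcp_pos'],s['ft_force'],s['ft_torque'],s['gripper_width'])
multi([trough(.11,.1,14),trough(.105,.135,16)],cur())
im=manip.read_camera('side');cv2.imwrite('pics/s4.png',im)
# dark truffle pixels inside trough/scoop area
h=cv2.cvtColor(im,cv2.COLOR_BGR2HSV)
print(scoop_pts(cur()).round(3), [proj('side',p).round() for p in scoop_pts(cur())])
B=cv2.resize(im[200:360,290:410],None,fx=5,fy=5,interpolation=cv2.INTER_CUBIC)[:600];cv2.imwrite('pics/e4.png',B)
E
```

```text
5.9333 [ 0.4208139  -0.19817115  0.07918845] [-0.56036844 -0.67866243 -2.18944402] [-0.28375592  0.13500733  0.02160346] 0.008070569551820214
d [ 0.12 -0.09  0.1 ] r [-0.1 -0.1 -0.2]
d [ 1.44 -0.1  -2.69] r [-0.1  1.9 -0.2]
[[ 0.452 -0.07   0.138]
 [ 0.494 -0.089  0.138]
 [ 0.476 -0.073  0.109]
 [ 0.423 -0.137  0.12 ]
 [ 0.465 -0.155  0.12 ]
 [ 0.442 -0.149  0.133]] [array([347., 313.]), array([322., 303.]), array([333., 322.]), array([365., 290.]), array([341., 281.]), array([354., 280.])]
```

```bash
python3 - <<'E'
from h import *
w=[trough(.105,.145,16),atlip(np.array([.585,-.188,.17]),68,15),atlip(np.array([.585,-.188,.085]),68,8),atlip(np.array([.585,-.188,.045]),68,-30)]
for p in w: print(p[0])
chain(w)
E
```

```text
[ 0.42412479 -0.18849964  0.11839926]
[ 0.53397366 -0.31429461  0.13743585]
[ 0.53286735 -0.31703283  0.06927878]
[ 0.54029312 -0.29865342  0.1182909 ]
d [ 1.94 -0.05 -3.6 ] r [-0.2  2.  -0.3]
d [-6.29 15.13 -3.78] r [ 0.5 -1.  -1.7]
d [-2.05 -0.    6.51] r [-0. -7. -0.]
d [ 2.64 -0.   -4.58] r [ -0. -38.   0.]
```

```bash
python3 - <<'E'
from h import *
T=lambda u,v:(165+u/2.5,95+v/2.5)
print('carton top',onz('top',*T(410,393),.085))
L=np.array([.613,-.145,0])
w=[trough(.105,.145,16),atlip(L+[0,0,.17],68,15),atlip(L+[0,0,.09],68,8),atlip(L+[0,0,.045],68,-30)]
for p in w: print(p[0])
chain(w)
E
```

```text
carton top [ 0.48433844 -0.33779549  0.085     ]
[ 0.42412479 -0.18849964  0.11839926]
[ 0.56197366 -0.27129461  0.13743585]
[ 0.56086735 -0.27403283  0.07427878]
[ 0.56829312 -0.25565342  0.1182909 ]
d [ 1.94 -0.05 -3.6 ] r [-0.2  2.  -0.3]
d [-1.42 15.95 -2.39] r [ 0.5 -1.  -1.7]
d [-1.92  0.01  6.03] r [-0. -7. -0.]
d [ 2.57 -0.   -4.08] r [ -0. -38.   0.]
```

Call:
jog_arm:
  steps:
    - {"dx": 0.6,"dy": 0.0,"dz": -1.2,"rx": 0.0,"ry": 0.7,"rz": 0.0}
    - {"dx": 1.3,"dy": 0.0,"dz": -2.4,"rx": 0.0,"ry": 1.4,"rz": 0.0}
    - {"dx": 1.9,"dy": 0.0,"dz": -3.6,"rx": 0.0,"ry": 2.0,"rz": -0.3}
    - {"dx": 1.9,"dy": 0.0,"dz": -3.6,"rx": 0.0,"ry": 2.0,"rz": -0.3}

```text
t: 6.32
tcp_pos: [0.4253, -0.1878, 0.1197]
ee_rot: [-3.141, -0.278, 1.16]
ft_force: [0.4, -1.0, -0.7]
gripper_width: 0.0082
grasp_force: 98.6
```

Call:
jog_arm:
  steps:
    - {"dx": -0.1,"dy": 0.8,"dz": -0.2,"rx": 0.0,"ry": 0.0,"rz": 0.0}
    - {"dx": -0.2,"dy": 2.2,"dz": -0.4,"rx": 0.0,"ry": 0.0,"rz": 0.0}
    - {"dx": -0.4,"dy": 4.0,"dz": -0.7,"rx": 0.0,"ry": 0.0,"rz": 0.0}
    - {"dx": -0.6,"dy": 6.0,"dz": -1.0,"rx": 0.0,"ry": 0.0,"rz": 0.0}
    - {"dx": -0.8,"dy": 8.2,"dz": -1.3,"rx": 0.0,"ry": 0.0,"rz": -0.5}

```text
t: 6.73
tcp_pos: [0.4954, -0.2308, 0.1274]
ee_rot: [-3.139, -0.28, 1.168]
ft_force: [-0.4, 0.9, -1.7]
gripper_width: 0.0084
grasp_force: 98.9
```

Call:
jog_arm:
  steps:
    - {"dx": -0.2,"dy": 2.2,"dz": -0.3,"rx": 0.0,"ry": 0.0,"rz": 0.0}
    - {"dx": -0.4,"dy": 4.3,"dz": -0.6,"rx": 0.0,"ry": -0.5,"rz": -0.5}
    - {"dx": -0.5,"dy": 6.2,"dz": -0.9,"rx": 0.0,"ry": -1.0,"rz": -1.0}
    - {"dx": -0.6,"dy": 7.4,"dz": -1.1,"rx": 0.5,"ry": -1.0,"rz": -1.2}
    - {"dx": -0.6,"dy": 7.8,"dz": -1.1,"rx": 0.5,"ry": -1.0,"rz": -1.2}

```text
t: 7.15
tcp_pos: [0.5662, -0.2709, 0.1363]
ee_rot: [-3.139, -0.261, 1.191]
ft_force: [-0.2, -0.6, -1.9]
gripper_width: 0.0084
grasp_force: 98.8
```

```bash
python3 - <<'E'
from h import *
s=manip.state();print(s['t'],s['tcp_pos'],s['ee_rot'],s['ft_force'],s['ft_torque'],s['gripper_width'])
L=np.array([.613,-.145,0])
chain([atlip(L+[0,0,.09],68,8)]+[atlip(L+[0,0,.045],68,-30)])
E
```

```text
7.15 [ 0.56620954 -0.27085996  0.13629783] [-3.1394997  -0.26144178  1.19070299] [-0.19710867 -0.61474311 -1.87134714] [-0.24594864  0.10922476 -0.03860704] 0.008430010207449032
d [-2.08 -0.37  5.86] r [-0.2 -7.   0.2]
d [ 2.58  0.01 -4.08] r [  0. -38.   0.]
```

Call:
jog_arm:
  steps:
    - {"dx": -0.5,"dy": -0.1,"dz": 1.5,"rx": 0.0,"ry": -1.5,"rz": 0.0}
    - {"dx": -1.0,"dy": -0.2,"dz": 3.2,"rx": 0.0,"ry": -3.5,"rz": 0.0}
    - {"dx": -1.6,"dy": -0.3,"dz": 4.8,"rx": 0.0,"ry": -5.5,"rz": 0.0}
    - {"dx": -2.1,"dy": -0.4,"dz": 5.9,"rx": 0.0,"ry": -7.0,"rz": 0.0}
    - {"dx": -2.1,"dy": -0.4,"dz": 5.9,"rx": 0.0,"ry": -7.0,"rz": 0.0}

```text
t: 7.57
tcp_pos: [0.555, -0.2697, 0.0714]
ee_rot: [-3.13, -0.141, 1.191]
ft_force: [-0.7, 1.7, -2.2]
gripper_width: 0.0081
grasp_force: 98.9
```

Call:
jog_arm:
  steps:
    - {"dx": 0.0,"dy": 0.0,"dz": -0.4,"rx": 0.0,"ry": -5.0,"rz": 0.0}
    - {"dx": 0.3,"dy": 0.0,"dz": -0.9,"rx": 0.0,"ry": -10.0,"rz": 0.0}
    - {"dx": 0.6,"dy": 0.0,"dz": -1.5,"rx": 0.0,"ry": -15.0,"rz": 0.0}
    - {"dx": 0.9,"dy": 0.0,"dz": -2.1,"rx": 0.0,"ry": -20.0,"rz": 0.0}
    - {"dx": 1.3,"dy": 0.0,"dz": -2.7,"rx": 0.0,"ry": -25.0,"rz": 0.0}

```text
t: 7.98
tcp_pos: [0.5614, -0.2644, 0.1048]
ee_rot: [-3.14, 0.299, 1.19]
ft_force: [0.5, 0.1, -1.1]
gripper_width: 0.0079
grasp_force: 98.9
```

Call:
jog_arm:
  steps:
    - {"dx": 0.1,"dy": 0.0,"dz": -0.7,"rx": 0.0,"ry": -6.0,"rz": 0.0}
    - {"dx": 0.3,"dy": 0.0,"dz": -1.5,"rx": 0.0,"ry": -13.0,"rz": 0.0}
    - {"dx": 0.5,"dy": 0.0,"dz": -2.2,"rx": 0.0,"ry": -18.0,"rz": 0.0}
    - {"dx": 0.5,"dy": 0.0,"dz": -2.2,"rx": 0.0,"ry": -18.0,"rz": 0.0}
    - {"dx": 0.5,"dy": 0.0,"dz": -2.2,"rx": 0.0,"ry": -18.0,"rz": 0.0}

```text
t: 8.4
tcp_pos: [0.566, -0.252, 0.1223]
ee_rot: [-3.136, 0.607, 1.197]
ft_force: [-0.5, -0.4, -1.6]
gripper_width: 0.008
grasp_force: 98.9
```

Call:
jog_arm:
  steps:
    - {"dx": 0.0,"dy": 0.0,"dz": 0.0,"rx": 0.0,"ry": 0.0,"rz": 0.0}
    - {"dx": 0.0,"dy": 0.0,"dz": 0.0,"rx": 0.0,"ry": 0.0,"rz": 0.0}
    - {"dx": 0.0,"dy": 0.0,"dz": 0.0,"rx": 0.0,"ry": 0.0,"rz": 0.0}
    - {"dx": 0.0,"dy": 0.0,"dz": 0.0,"rx": 0.0,"ry": 0.0,"rz": 0.0}
    - {"dx": 0.0,"dy": 0.0,"dz": 0.0,"rx": 0.0,"ry": 0.0,"rz": 0.0}

```text
t: 8.82
tcp_pos: [0.565, -0.2549, 0.1237]
ee_rot: [-3.138, 0.609, 1.191]
ft_force: [-0.1, 0.6, -1.5]
gripper_width: 0.0081
grasp_force: 98.9
```

```bash
python3 - <<'E'
from h import *
s=manip.state();print(s['t'],s['tcp_pos'],s['ee_rot'],s['ft_force'],s['ft_torque'],s['gripper_width'])
a=manip.read_camera('top');b=manip.read_camera('side')
cv2.imwrite('pics/t5.png',a);cv2.imwrite('pics/s5.png',b)
def dark(im,x0,x1,y0,y1):
    g=im[y0:y1,x0:x1].max(2); m=(g<70).astype(np.uint8)
    n,l,st,c=cv2.connectedComponentsWithStats(m)
    print([(int(st[i,4]),(c[i]+[x0,y0]).round().tolist()) for i in range(1,n) if 15<st[i,4]<600])
print('side trough/chest');dark(b,310,375,280,355);dark(b,215,325,255,350)
E
```

```text
8.8167 [ 0.56495462 -0.25494223  0.123651  ] [-3.13833338  0.60870858  1.19111335] [-0.10468028  0.57731477 -1.53451431] [ 0.31598853 -0.12314598  0.03413658] 0.008106118352573986
side trough/chest
[(42, [372.0, 313.0]), (98, [312.0, 332.0]), (92, [359.0, 344.0]), (85, [340.0, 336.0]), (25, [322.0, 353.0])]
[(93, [230.0, 322.0]), (332, [306.0, 333.0]), (98, [259.0, 329.0])]
```

Call:
jog_arm:
  steps:
    - {"dx": -1.7,"dy": 0.0,"dz": -2.5,"rx": 0.0,"ry": 0.0,"rz": 0.0}
    - {"dx": -3.5,"dy": 0.0,"dz": -5.0,"rx": 0.0,"ry": 0.0,"rz": 0.0}
    - {"dx": -5.2,"dy": 0.0,"dz": -7.4,"rx": 0.0,"ry": 5.0,"rz": 0.0}
    - {"dx": -5.2,"dy": 0.0,"dz": -7.4,"rx": 0.0,"ry": 10.0,"rz": 0.0}

```text
t: 9.25
tcp_pos: [0.5694, -0.2543, 0.2195]
ee_rot: [3.135, 0.432, 1.192]
ft_force: [0.9, -1.6, 0.0]
gripper_width: 0.0083
grasp_force: 98.8
```

```bash
python3 - <<'E'
from h import *
a=manip.read_camera('top');b=manip.read_camera('side')
cv2.imwrite('pics/t6.png',a);cv2.imwrite('pics/s6.png',b)
def circ(im,x0,x1,y0,y1,lo,hi):
    g=im[y0:y1,x0:x1].max(2); m=cv2.morphologyEx((g<85).astype(np.uint8),cv2.MORPH_OPEN,np.ones((3,3)))
    n,l,st,c=cv2.connectedComponentsWithStats(m)
    print([(st[i,:5].tolist(),(c[i]+[x0,y0]).round().tolist()) for i in range(1,n) if lo<st[i,4]<hi])
circ(b,215,325,255,350,20,900);circ(b,315,375,285,350,20,900);circ(cv2.imread('pics/side0.png'),315,375,285,350,20,900)
A=cv2.resize(a[140:310,160:320],None,fx=2.5,fy=2.5,interpolation=cv2.INTER_CUBIC)
B=cv2.resize(b[210:360,210:380],None,fx=2.3,fy=2.3,interpolation=cv2.INTER_CUBIC)
f=lambda I:cv2.copyMakeBorder(I,0,max(len(A),len(B))-len(I),0,0,0)
cv2.imwrite('pics/fin.png',np.hstack([f(A),f(B)])); print(A.shape,B.shape,manip.state()['ft_force'],manip.state()['tcp_pos'])
E
```

```text
[([96, 45, 14, 16, 169], [318.0, 308.0]), ([9, 62, 11, 11, 85], [229.0, 322.0]), ([102, 62, 8, 18, 94], [321.0, 327.0]), ([39, 69, 11, 12, 105], [259.0, 329.0]), ([90, 82, 20, 13, 200], [314.0, 344.0])]
[([2, 6, 31, 43, 313], [330.0, 316.0]), ([0, 15, 15, 16, 176], [321.0, 307.0]), ([28, 24, 32, 41, 731], [361.0, 332.0]), ([20, 47, 11, 8, 69], [340.0, 336.0]), ([0, 53, 19, 12, 117], [321.0, 345.0])]
[([20, 23, 22, 32, 271], [344.0, 324.0]), ([51, 30, 6, 5, 25], [369.0, 317.0]), ([14, 47, 5, 7, 28], [331.0, 335.0]), ([1, 52, 26, 13, 182], [327.0, 345.0])]
(425, 400, 3) (345, 391, 3) [-0.17665217 -0.34842852 -1.02378079] [ 0.56655036 -0.25678381  0.21786223]
```

```bash
python3 - <<'E'
from h import *
chain([pose((.45,-.33,.22),64,-5),pose((.3607,-.3535,.16),57.3,0)])
E
```

```text
d [-10.22  -8.07   4.45] r [ 1.3 19.8  3.9]
d [-5.48 -7.    6.5 ] r [0.3 5.  6.7]
```

Call:
jog_arm:
  steps:
    - {"dx": -10.2,"dy": -8.1,"dz": 4.4,"rx": 1.3,"ry": 19.8,"rz": 3.9}
    - {"dx": -10.2,"dy": -8.1,"dz": 4.4,"rx": 1.3,"ry": 19.8,"rz": 3.9}
    - {"dx": -10.2,"dy": -8.1,"dz": 4.4,"rx": 1.3,"ry": 19.8,"rz": 3.9}
    - {"dx": -10.2,"dy": -8.1,"dz": 4.4,"rx": 1.3,"ry": 19.8,"rz": 3.9}
    - {"dx": -10.2,"dy": -8.1,"dz": 4.4,"rx": 1.3,"ry": 19.8,"rz": 3.9}

```text
t: 9.77
tcp_pos: [0.4429, -0.3309, 0.2156]
ee_rot: [-3.128, 0.092, 1.111]
ft_force: [0.6, 0.7, -1.3]
gripper_width: 0.008
grasp_force: 98.8
```

Call:
jog_arm:
  steps:
    - {"dx": -5.5,"dy": -7.0,"dz": 6.5,"rx": 0.3,"ry": 5.0,"rz": 6.7}
    - {"dx": -5.5,"dy": -7.0,"dz": 6.5,"rx": 0.3,"ry": 5.0,"rz": 6.7}
    - {"dx": -5.5,"dy": -7.0,"dz": 6.5,"rx": 0.3,"ry": 5.0,"rz": 6.7}
    - {"dx": -5.5,"dy": -7.0,"dz": 6.5,"rx": 0.3,"ry": 5.0,"rz": 6.7}

```text
t: 10.1
tcp_pos: [0.3528, -0.3474, 0.1527]
ee_rot: [-3.119, 0.002, 1.001]
ft_force: [-1.5, 0.8, -2.7]
gripper_width: 0.0081
grasp_force: 98.8
```

```bash
cat > look.py <<'E'
from h import *
import sys
b=manip.read_camera('side');cv2.imwrite(f'pics/s{sys.argv[1]}.png',b)
def circ(im,x0,x1,y0,y1,lo=20,hi=900):
    g=im[y0:y1,x0:x1].max(2); m=cv2.morphologyEx((g<85).astype(np.uint8),cv2.MORPH_OPEN,np.ones((3,3)))
    n,l,st,c=cv2.connectedComponentsWithStats(m)
    print([(st[i,2:5].tolist(),(c[i]+[x0,y0]).round().tolist()) for i in range(1,n) if lo<st[i,4]<hi])
print('chest');circ(b,215,325,255,350);print('trough');circ(b,315,375,285,350);print('before');circ(cv2.imread('pics/side0.png'),215,325,255,350);circ(cv2.imread('pics/side0.png'),315,375,285,350)
s=manip.state();print(s['t'],s['ft_force'],s['tcp_pos'],s['ee_rot'])
B=cv2.resize(b[170:370,200:400],None,fx=3,fy=3,interpolation=cv2.INTER_CUBIC);cv2.imwrite(f'pics/f{sys.argv[1]}.png',B)
E
python3 look.py 7
```

```text
chest
[([11, 11, 86], [229.0, 322.0]), ([10, 9, 66], [259.0, 331.0]), ([9, 13, 72], [320.0, 343.0])]
trough
[([14, 18, 124], [367.0, 320.0]), ([7, 8, 42], [339.0, 336.0]), ([22, 13, 138], [325.0, 345.0])]
before
[([9, 13, 79], [321.0, 343.0])]
[([22, 32, 271], [344.0, 324.0]), ([6, 5, 25], [369.0, 317.0]), ([5, 7, 28], [331.0, 335.0]), ([26, 13, 182], [327.0, 345.0])]
10.15 [ 0.27096304  0.24809725 -1.41086749] [ 0.35591446 -0.34836064  0.15430481] [-3.12442719e+00  1.84367211e-03  1.00123558e+00]
```

View pics/f7.png

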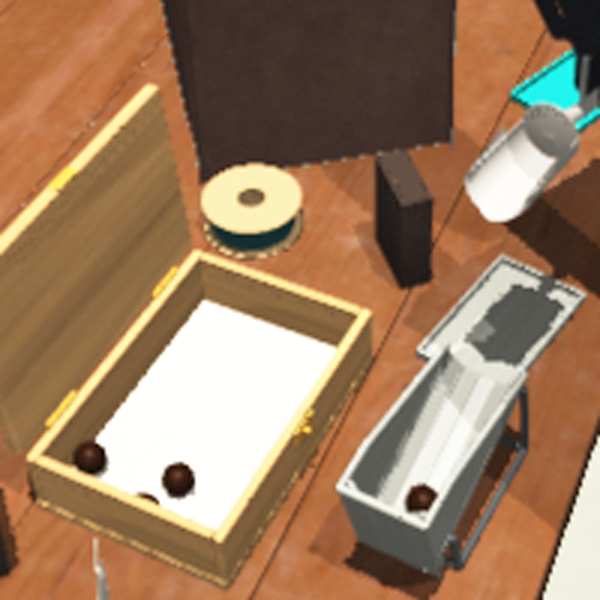

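The side view shows three truffles in the chest at (90,458), (178,480) and (148,498, half hidden), one in the trough at (423,497), and an empty scoop. Two may be hidden behind near walls, so I'll count numerically in the top view.

```bash
python3 - <<'E'
from h import *
a=manip.read_camera('top');cv2.imwrite('pics/t7.png',a)
t0=cv2.imread('pics/top0.png');t6=cv2.imread('pics/t6.png')
def circ(n,im,x0,x1,y0,y1,th):
    g=im[y0:y1,x0:x1].max(2); m=(g<th).astype(np.uint8)
    k,l,st,c=cv2.connectedComponentsWithStats(m)
    print(n,th,[(st[i,2:5].tolist(),(c[i]+[x0,y0]).round().tolist()) for i in range(1,k) if st[i,4]>12])
for th in (60,75):
    circ('trough0',t0,180,250,240,290,th);circ('trough7',a,180,250,240,290,th);circ('trough6',t6,180,250,240,290,th)
    circ('chest0',t0,190,305,150,240,th);circ('chest7',a,190,305,150,240,th)
E
```

```text
trough0 60 [([44, 24, 475], [217.0, 266.0])]
trough7 60 [([20, 15, 150], [207.0, 261.0])]
trough6 60 [([61, 50, 1217], [202.0, 268.0]), ([19, 9, 106], [211.0, 243.0]), ([9, 26, 145], [246.0, 254.0])]
chest0 60 [([15, 30, 52], [201.0, 186.0]), ([21, 46, 74], [295.0, 215.0])]
chest7 60 [([8, 10, 57], [231.0, 160.0]), ([13, 10, 85], [209.0, 179.0]), ([8, 7, 44], [223.0, 189.0]), ([16, 35, 57], [297.0, 209.0])]
trough0 75 [([60, 37, 805], [207.0, 263.0]), ([38, 19, 65], [229.0, 253.0])]
trough7 75 [([37, 27, 381], [197.0, 260.0]), ([22, 11, 37], [221.0, 249.0])]
trough6 75 [([70, 50, 2235], [213.0, 267.0])]
chest0 75 [([29, 53, 243], [206.0, 176.0]), ([22, 48, 132], [295.0, 215.0])]
chest7 75 [([29, 53, 308], [207.0, 177.0]), ([8, 11, 68], [231.0, 160.0]), ([9, 8, 58], [223.0, 189.0]), ([22, 48, 131], [295.0, 216.0])]
```

```bash
python3 - <<'E'
from h import *
a=cv2.imread('pics/t7.png')
print(a[171:187,198:220].max(2)); print(a[250:272,192:222].max(2))
for p in [(231,160),(209,179),(223,189)]:
    P=onz('top',*p,.018);print(p,P.round(3),((proj('side',P)-[200,170])*3).round())
b=cv2.imread('pics/s7.png')
S=[(200+423/3,170+497/3)]
for z in (.02,.025,.03,.035): 
    P=onz('side',*S[0],z);print(P.round(3),proj('top',P).round())
E
```

```text
[[133 144 178 219 231 216 163 101  69  63  61  62  71  91 131 186 229 241
  244 245 244 244]
 [137 160 198 227 228 194 131  82  65  61  60  65  80 116 173 220 238 243
  244 244 244 244]
 [144 178 217 231 219 168 105  70  61  60  61  69  88 138 202 234 242 244
  244 244 244 244]
 [158 199 228 229 199 139  86  65  60  58  59  66  83 132 194 227 236 240
  243 244 244 244]
 [178 218 231 219 171 109  72  62  58  54  52  53  61  91 137 171 200 226
  238 242 244 244]
 [198 227 229 200 139  87  65  59  53  48  42  43  45  55  71  94 128 177
  220 237 242 244]
 [216 231 221 174 110  73  61  55  48  41  39  42  43  43  46  52  73 124
  186 227 239 244]
 [227 229 202 144  89  66  58  52  43  38  42  48  51  47  41  40  46  82
  148 209 236 243]
 [231 223 178 115  73  63  57  50  41  40  46  56  61  53  43  36  33  52
  114 189 231 242]
 [230 205 148  91  66  60  56  49  41  39  45  58  61  53  42  33  29  41
   87 164 225 240]
 [221 176 115  76  61  60  58  51  45  40  41  48  50  46  38  32  28  39
   80 154 220 240]
 [198 140  88  65  61  58  61  59  55  49  43  40  40  38  34  30  30  48
   
[... 2717 characters left out ...]
9  40  38  40  55  91 135 168 185 190 191 193]
 [ 80  68  68  80  96 104 111 114 117 119 121 126 131 136 137 131 120 105
   87  77  75  78  91 116 144 165 177 185 189 191]
 [128 102  82  74  78  87 100 107 113 114 116 118 122 126 130 134 135 130
  123 119 119 120 125 135 145 156 164 172 180 185]
 [168 151 127 104  86  79  84  94 103 107 111 114 117 119 122 125 130 134
  137 139 141 142 142 145 147 149 153 159 166 174]]
(231, 160) [ 0.677 -0.132  0.018] [ 91. 453.]
(209, 179) [ 0.636 -0.088  0.018] [141. 512.]
(223, 189) [ 0.616 -0.118  0.018] [181. 475.]
[ 0.462 -0.109  0.02 ] [215. 264.]
[ 0.462 -0.106  0.025] [213. 263.]
[ 0.462 -0.102  0.03 ] [210. 263.]
[ 0.462 -0.099  0.035] [208. 263.]
```

The count is two in the trough and three in the chest, so one is unaccounted for. I'll look for it by image difference.

```bash
python3 - <<'E'
from h import *
for n,x,y in(('top','top0','t7'),('side','side0','s7')):
    a=cv2.imread(f'pics/{x}.png').astype(int);b=cv2.imread(f'pics/{y}.png').astype(int)
    m=((b.max(2)<72)&(a.max(2)-b.max(2)>35)).astype(np.uint8)
    k,l,st,c=cv2.connectedComponentsWithStats(m)
    print(n,[(st[i,2:5].tolist(),c[i].round().tolist()) for i in range(1,k) if 15<st[i,4]])
q=scoop_pts(cur());print([proj('side',p).round().tolist() for p in q])
b=cv2.imread('pics/s7.png');print(b[200:245,355:395].min(2)[::3,::3])
s=manip.state();print(s['ft_force'],s['ft_torque'])
E
```

```text
top [([8, 10, 64], [231.0, 160.0]), ([10, 10, 66], [211.0, 180.0]), ([9, 8, 55], [223.0, 189.0]), ([11, 11, 88], [167.0, 231.0]), ([124, 102, 419], [303.0, 305.0]), ([139, 199, 2700], [337.0, 391.0]), ([40, 52, 135], [312.0, 349.0]), ([84, 49, 1357], [26.0, 456.0])]
side [([33, 13, 257], [458.0, 7.0]), ([34, 8, 105], [527.0, 2.0]), ([9, 28, 170], [378.0, 20.0]), ([37, 29, 554], [451.0, 21.0]), ([70, 167, 4765], [406.0, 134.0]), ([7, 9, 27], [566.0, 130.0]), ([48, 220, 3848], [622.0, 325.0]), ([44, 40, 549], [390.0, 254.0]), ([10, 10, 73], [230.0, 323.0]), ([10, 10, 70], [259.0, 330.0]), ([17, 74, 657], [634.0, 372.0]), ([10, 26, 37], [583.0, 364.0]), ([3, 21, 30], [588.0, 389.0]), ([10, 11, 62], [623.0, 402.0]), ([69, 44, 1649], [606.0, 454.0])]
[[371.0, 233.0], [350.0, 223.0], [360.0, 240.0], [392.0, 211.0], [371.0, 203.0], [382.0, 201.0]]
[[ 69  70  65  69  70 112  20  32  32  32  31  31  31  90]
 [ 75  70  72  77  71  59  14  32  74  63  32  31  33  91]
 [ 74  79  85  75  54  67  66 123 107 121 170 157 228 110]
 [ 78  82  73  67  68  66  99 115 119 132 137 135 162  69]
 [ 76  79  68  61  92 103 110 107 115 123 127 129 152  25]
 [ 57  71  72  79 174 120 166 106 104 123 119 120 124  76]
 [ 57  57  53 178 141 168 197 218  95 102 107 108 130  73]
 [ 55  58 175 152 203 219 218 230 234 111  98 102  88  77]
 [ 56 135 148 205 231 243 229 234 235 234 114  87  78  84]
 [ 73 134 207 232 243 248 250 235 234 147  96  83  73  41]
 [158 206 233 242 248 250 250 249 187 110  91  38  39  39]
 [137 233 243 248 250 250 250 241 133  57  41  37  38  43]
 [ 58 233 248 250 250 250 248 107  34  36  35  37  39  36]
 [ 51  61 250 250 250 248 222  51  28  26  35  35  40  38]
 [ 51  52 130 247 245 202  25  24  31  25  26  33  37  40]]
[ 0.7700988  -0.39778309 -1.02069366] [-0.02029429  0.05180106  0.00370717]
```

One truffle lies on the table, at top-view pixel (167,231).

```bash
python3 - <<'E'
from h import *
P=onz('top',167,231,.011);print(P.round(4),proj('side',P).round())
for n in('t5','t6'):
    a=cv2.imread('pics/top0.png').astype(int);b=cv2.imread(f'pics/{n}.png').astype(int)
    m=((b.max(2)<72)&(a.max(2)-b.max(2)>35)).astype(np.uint8)[200:270,130:200]
    k,l,st,c=cv2.connectedComponentsWithStats(m);print(n,[(st[i,2:5].tolist(),(c[i]+[130,200]).round(1).tolist()) for i in range(1,k) if 15<st[i,4]])
for p in [(160,201),(157,258),(164,252),(120,203),(113,257),(145,172),(180,187)]: print(p,onz('top',*p,.0).round(3),proj('side',onz('top',*p,.0)).round())
a=cv2.imread('pics/top0.png')
g=cv2.imread('pics/t7.png').max(2)
print(g[222:242:1,148:180:1])
u,v=proj('side',P).astype(int)
s=cv2.imread('pics/s7.png');s0=cv2.imread('pics/side0.png');print(s.max(2)[v-10:v+10,u-10:u+10:2]);print(s0.max(2)[v-10:v+10,u-10:u+10:2])
E
```

```text
[ 0.5268 -0.0064  0.011 ] [301. 386.]
t5 [([29, 70, 1018], [184.3, 230.8]), ([11, 10, 87], [166.6, 231.2]), ([4, 5, 18], [197.5, 267.2])]
t6 [([14, 18, 117], [135.5, 205.6]), ([10, 9, 78], [166.5, 230.9]), ([15, 7, 43], [191.5, 240.8]), ([14, 7, 27], [184.0, 266.3]), ([4, 5, 17], [197.6, 267.3])]
(160, 201) [0.591 0.015 0.   ] [263. 399.]
(157, 258) [0.472 0.014 0.   ] [332. 402.]
(164, 252) [0.485 0.    0.   ] [325. 395.]
(120, 203) [0.584 0.097 0.   ] [259. 447.]
(113, 257) [0.472 0.104 0.   ] [330. 456.]
(145, 172) [0.651 0.05  0.   ] [224. 416.]
(180, 187) [ 0.621 -0.025  0.   ] [250. 377.]
[[ 35  36  53  98 123  90  68 115 158 166 169 159 138 126 126 126 127 130
  129 128 127 127 125 124 124 126 127 127 129 132 133 133]
 [ 35  35  49  88 110  83  62 106 149 156 160 161 144 131 129 130 130 130
  130 129 130 128 126 126 127 128 127 127 128 129 131 132]
 [ 36  35  44  74  93  75  57  90 134 149 157 165 149 134 132 132 130 125
  124 125 126 127 128 129 129 130 130 129 129 130 130 130]
 [ 35  34  41  63  84  77  59  82 127 150 160 168 151 134 129 122 115 106
  102 104 107 113 121 128
[... 3184 characters left out ...]
34 126 117]
 [152 149 143 134 125 116 112 107 115 133]
 [126 119 113 106 112 130 152 160 175 183]
 [112 119 153 162 169 183 196 200 201 201]
 [170 174 195 200 201 200 200 201 202 201]
 [199 199 200 200 200 201 201 201 201 201]
 [200 200 200 200 201 200 196 190 179 169]
 [199 201 201 191 184 172 162 153 137 121]
 [188 175 166 154 145 123 119 120 124 124]
 [148 131 118 120 124 123 124 127 130 129]
 [124 122 124 125 128 127 128 128 127 127]
 [130 128 129 127 127 128 128 128 129 127]
 [129 128 128 128 127 128 126 129 128 120]
 [128 128 130 128 129 122 116 107 114 111]
 [128 124 119 109 109 112 119 123 129 132]
 [108 114 116 128 125 132 142 149 149 149]
 [124 132 138 149 150 149 151 150 149 151]]
```

```bash
python3 - <<'E'
from h import *
s=cv2.imread('pics/s7.png').max(2);t=cv2.imread('pics/t7.png').max(2)
for c in (159,153):
  for z in np.arange(0,.1,.01):
    P=onz('top',c,231,z);u,v=proj('side',P);print(c,round(z,2),P[:2].round(3),round(u),round(v),end=' | ')
  print()
for u in(280,290,300,310): print(u,s[355:450:1,u])
E
```

```text
159 0.0 [0.528 0.013] 300 400 | 159 0.01 [0.527 0.01 ] 300 395 | 159 0.02 [0.525 0.007] 301 391 | 159 0.03 [0.524 0.004] 302 386 | 159 0.04 [0.523 0.001] 302 381 | 159 0.05 [ 0.522 -0.002] 303 377 | 159 0.06 [ 0.521 -0.005] 304 372 | 159 0.07 [ 0.519 -0.008] 305 367 | 159 0.08 [ 0.518 -0.011] 305 362 | 159 0.09 [ 0.517 -0.014] 306 357 | 
153 0.0 [0.527 0.026] 299 407 | 153 0.01 [0.526 0.022] 300 402 | 153 0.02 [0.525 0.019] 301 397 | 153 0.03 [0.524 0.016] 301 393 | 153 0.04 [0.523 0.013] 302 388 | 153 0.05 [0.521 0.01 ] 303 383 | 153 0.06 [0.52  0.007] 303 378 | 153 0.07 [0.519 0.004] 304 373 | 153 0.08 [0.518 0.   ] 305 368 | 153 0.09 [ 0.517 -0.003] 305 363 | 
280 [121 134 148 129 136 171 183 195 195 195 196 195 198 197 198 199 200 201
 185 150 132 150 166 162 155 153 154 145 115 157 200 205 205 205 168 122
 127 131 131 131 120 119 141 154 154 152 120 123 180 204 203 203 192 149
 120 128 131 132 129 127 113 138 153 153 154 133 101  89  88  87  87  83
  83  84  80  80  77  75 183 193 115  69  67  66  63  63  61 199 184 139
 168 176 243 221 187]
290 [152 143 153 169 181 186 187 186 
[... 435 characters left out ...]
 191 184 167 154 154 152 124 123 179 204 205 205 182 139 127 130 130
 130 128 114 133 153 155 154 128 105 171 203 203 205 204 163 121 126 130
 130 129 130 106 132 153 153 154 144 110  91  89  88  86  84  84  82  79
  80  77  77 147 213 140  70  69  66  66  64  62 149 209 136 149 128 240
 232 175 156 178 185]
310 [151 152 155 173 187 189 191 189 189 190 188 190 193 195 197 196 195 192
 192 175 155 153 155 148 117 157 201 204 204 205 170 121 126 132 131 131
 121 120 142 153 154 153 121 123 179 204 204 203 193 153 120 127 130 132
 130 122 112 138 153 154 154 129 100  90  90  89  86  83  84  82  80  78
  77  76 220 177  88  71  68  67  66  64  62 230 160 162 178 197 242 207
 180 183 187 190 190]
```

The sixth truffle went over the end wall and now rests against the basket's vertical lattice face at about (0.527, -0.006). That face can serve as a backstop, so I'll scoop the truffle up with the handle held above the chest's wall.

```bash
python3 - <<'E'
from h import *
H=95
w=[pose((.45,-.26,.23),76,-15),atlip(np.array([.529,-.021,.10]),H,-30),atlip(np.array([.529,-.021,.03]),H,-30),atlip(np.array([.529,-.021,.004]),H,-30),atlip(np.array([.529,.002,.004]),H,-30)]
for p in w: print(p[0].round(3))
chain(w)
E
```

```text
[ 0.45 -0.26  0.23]
[ 0.539 -0.14   0.173]
[ 0.539 -0.14   0.103]
[ 0.539 -0.14   0.077]
[ 0.539 -0.117  0.077]
d [12.46  2.81 -7.49] r [ -3.2 -14.9 -18.4]
d [14.81  5.78  1.89] r [ -7.3 -14.8 -17.6]
d [ 3.5  -0.01  6.06] r [ 0. -0.  0.]
d [1.3  0.   2.25] r [ 0. -0.  0.]
d [ 1.99  0.2  -1.14] r [ 0. -0.  0.]
```

Call:
jog_arm:
  steps:
    - {"dx": 12.5,"dy": 2.8,"dz": -7.5,"rx": -3.2,"ry": -14.9,"rz": -18.4}
    - {"dx": 12.5,"dy": 2.8,"dz": -7.5,"rx": -3.2,"ry": -14.9,"rz": -18.4}
    - {"dx": 12.5,"dy": 2.8,"dz": -7.5,"rx": -3.2,"ry": -14.9,"rz": -18.4}
    - {"dx": 12.5,"dy": 2.8,"dz": -7.5,"rx": -3.2,"ry": -14.9,"rz": -18.4}
    - {"dx": 12.5,"dy": 2.8,"dz": -7.5,"rx": -3.2,"ry": -14.9,"rz": -18.4}

```text
t: 10.62
tcp_pos: [0.458, -0.2565, 0.2354]
ee_rot: [3.127, 0.266, 1.334]
ft_force: [0.0, -0.7, -0.8]
gripper_width: 0.008
grasp_force: 98.9
```

Call:
jog_arm:
  steps:
    - {"dx": 14.8,"dy": 5.8,"dz": 1.9,"rx": -7.3,"ry": -14.8,"rz": -17.6}
    - {"dx": 14.8,"dy": 5.8,"dz": 1.9,"rx": -7.3,"ry": -14.8,"rz": -17.6}
    - {"dx": 14.8,"dy": 5.8,"dz": 1.9,"rx": -7.3,"ry": -14.8,"rz": -17.6}
    - {"dx": 14.8,"dy": 5.8,"dz": 1.9,"rx": -7.3,"ry": -14.8,"rz": -17.6}
    - {"dx": 14.8,"dy": 5.8,"dz": 1.9,"rx": -7.3,"ry": -14.8,"rz": -17.6}

```text
t: 11.03
tcp_pos: [0.5441, -0.1337, 0.1715]
ee_rot: [3.138, 0.525, 1.668]
ft_force: [-1.3, -0.1, -2.1]
gripper_width: 0.0083
grasp_force: 98.9
```

Call:
jog_arm:
  steps:
    - {"dx": 0.0,"dy": 0.0,"dz": 0.0,"rx": 0.0,"ry": 0.0,"rz": 0.0}
    - {"dx": 0.0,"dy": 0.0,"dz": 0.0,"rx": 0.0,"ry": 0.0,"rz": 0.0}

```text
t: 11.2
tcp_pos: [0.5412, -0.1402, 0.1751]
ee_rot: [3.137, 0.527, 1.659]
ft_force: [0.3, 0.5, -1.8]
gripper_width: 0.0079
grasp_force: 98.9
```

```bash
python3 - <<'E'
from h import *
H=95
a=manip.read_camera('top');b=manip.read_camera('side');cv2.imwrite('pics/t8.png',a);cv2.imwrite('pics/s8.png',b)
s=manip.state();print(s['t'],s['tcp_pos'],s['ee_rot'],s['ft_force'],s['qpos'])
w=[atlip(np.array([.529,-.021,.10]),H,-30),atlip(np.array([.529,-.021,.03]),H,-30),atlip(np.array([.529,-.021,.004]),H,-30),atlip(np.array([.529,.002,.004]),H,-30)]
chain(w)
# lip check: predicted lip corners vs bright bowl pixels
q=scoop_pts(cur());print(q[2].round(3),[proj('side',p).round().tolist() for p in q],[proj('top',p).round().tolist() for p in q])
g=a.max(2);print('ball',g[222:242:2,156:180:2])
E
```

```text
11.3 [ 0.54065718 -0.14186469  0.17597618] [3.13571518 0.52748943 1.65499878] [-0.0467845   0.36745535 -1.03987516] [ 0.00370264  0.34392419  1.75457952 -0.60609493  1.07568265  0.22165137]
d [ 0.31 -0.11  0.13] r [ 0.2  0.2 -0.2]
d [ 3.51 -0.    6.06] r [0. 0. 0.]
d [ 1.3  -0.    2.25] r [0. 0. 0.]
d [ 1.98  0.2  -1.15] r [0. 0. 0.]
[ 0.531 -0.023  0.102] [[312.0, 346.0], [282.0, 346.0], [298.0, 347.0], [311.0, 298.0], [282.0, 299.0], [296.0, 297.0]] [[150.0, 234.0], [150.0, 209.0], [162.0, 223.0], [181.0, 229.0], [180.0, 203.0], [175.0, 216.0]]
ball [[ 20  19  19  19  20  19  21  21  18  14  14  14]
 [ 17  17  18  17  18  18  20  17  14  14  14  16]
 [ 16  16  17  16  16  16  16  17  24  20  22  22]
 [ 46  53  59  23  18  16  17  21  28  29  28  25]
 [ 68 113 134  67  63  36  23  31  37  33  28  25]
 [ 60 122 142  81  76  57  31  28  51  58  44  38]
 [ 69 108 118  85  39  28  19  28  48  77  81  66]
 [ 62 139 139 102  31  26  31  39  43  67  85  77]
 [ 54 103 142 120  42  38  40  40  41  51  79  85]
 [ 86 121 154 147  48  41  40  41  40  41  64  83]]
```

```bash
python3 - <<'E'
from h import *
b=cv2.imread('pics/s8.png');h=cv2.cvtColor(b,cv2.COLOR_BGR2HSV)
for v in range(300,362,4): print(v,' '.join(f'{b[v,u].max()}/{h[v,u,1]}' for u in range(270,328,4)))
E
```

```text
300 255/1 255/1 255/1 255/2 104/25 102/25 102/25 102/23 100/23 101/20 125/133 118/132 113/156 200/161 189/162
304 255/1 255/1 255/2 253/6 104/25 110/23 112/25 113/23 111/23 107/19 122/113 126/136 180/169 188/170 197/154
308 255/1 255/2 253/5 253/7 103/22 112/25 114/22 116/22 113/27 106/24 155/120 174/169 199/161 197/146 196/144
312 253/6 253/6 253/7 244/15 103/22 112/25 115/24 117/24 113/27 109/26 125/100 186/166 192/162 196/147 90/31
316 253/7 253/6 253/6 214/29 103/22 111/25 116/24 118/24 114/22 109/26 115/35 190/172 196/151 103/67 78/16
320 253/6 253/6 253/6 205/31 142/25 134/27 139/28 145/26 131/25 138/24 122/40 169/164 174/154 83/15 81/19
324 253/6 253/6 253/6 227/28 143/27 164/25 189/24 178/21 163/25 137/22 113/25 90/156 86/9 79/16 80/19
328 253/6 253/7 129/32 128/28 144/28 163/25 191/24 177/23 164/26 139/26 145/25 86/65 77/17 78/16 81/19
332 253/7 125/31 129/32 208/105 143/23 164/25 191/23 176/22 165/25 140/27 145/23 90/14 82/16 78/13 84/12
336 253/6 129/32 155/71 205/116 146/28 164/25 191/23 178/24 168/26 141/25 120/23 79/29 89/17 91/17 154/17
340 253/6 226/27 251/105 109/98 145/26 163/25 190/24 177/22 168/24 142/27 106/26 58/132 84/18 86/15 87/12
344 253/5 249/85 149/135 110/134 143/25 165/25 187/23 177/23 171/27 142/23 82/56 58/141 82/19 82/19 83/15
348 218/132 253/94 107/133 98/130 102/133 58/149 69/115 175/26 72/110 59/151 57/148 59/143 63/93 80/16 83/15
352 125/135 120/130 105/134 103/129 156/168 61/138 59/125 88/148 54/137 54/151 56/159 59/147 57/152 61/121 80/19
356 133/136 125/135 102/130 112/155 160/166 58/136 60/132 93/134 59/147 59/147 57/152 59/143 59/147 60/136 60/136
360 124/132 123/133 115/133 166/141 167/156 57/152 61/130 90/147 68/154 55/153 59/156 58/158 60/145 62/132 60/140
```

The in-hand lip prediction is confirmed: the bowl is centred at u=298 and its lip is at v≈349. Going down beside the truffle.

Call:
jog_arm:
  steps:
    - {"dx": 1.3,"dy": -0.1,"dz": 2.1,"rx": 0.2,"ry": 0.2,"rz": -0.2}
    - {"dx": 2.6,"dy": -0.1,"dz": 4.2,"rx": 0.2,"ry": 0.2,"rz": -0.2}
    - {"dx": 3.8,"dy": -0.1,"dz": 6.2,"rx": 0.2,"ry": 0.2,"rz": -0.2}
    - {"dx": 3.8,"dy": -0.1,"dz": 6.2,"rx": 0.2,"ry": 0.2,"rz": -0.2}

```text
t: 11.63
tcp_pos: [0.5377, -0.1409, 0.1]
ee_rot: [-3.137, 0.522, 1.66]
ft_force: [0.6, 0.4, -2.9]
gripper_width: 0.0085
grasp_force: 98.7
```

Call:
jog_arm:
  steps:
    - {"dx": 0.6,"dy": 0.0,"dz": 1.0,"rx": 0.0,"ry": 0.0,"rz": 0.0}
    - {"dx": 1.1,"dy": 0.0,"dz": 2.0,"rx": 0.0,"ry": 0.0,"rz": 0.0}
    - {"dx": 1.1,"dy": 0.0,"dz": 2.0,"rx": 0.0,"ry": 0.0,"rz": 0.0}

```text
t: 11.88
tcp_pos: [0.539, -0.1408, 0.0789]
ee_rot: [-3.139, 0.523, 1.66]
ft_force: [0.2, -0.2, -1.5]
gripper_width: 0.0082
grasp_force: 98.9
```

```bash
python3 - <<'E'
from h import *
s=manip.state();print(s['t'],s['tcp_pos'],s['ee_rot'],s['ft_force'],s['ft_torque'])
print(scoop_pts(cur())[2].round(4))
H=95
multi([atlip(np.array([.529,-.021,.003]),H,-30),atlip(np.array([.529,-.010,.003]),H,-30),atlip(np.array([.529,.0,.003]),H,-30)],cur())
a=manip.read_camera('top');g=a.max(2);print(g[222:244:2,152:182:2])
E
```

```text
11.8833 [ 0.53897175 -0.14083531  0.07894107] [-3.13935105  0.52347015  1.66008828] [ 0.1821009  -0.17792175 -1.50307521] [ 0.29531945  0.02673647 -0.0219313 ]
[ 0.5283 -0.022   0.0057]
d [0.21 0.05 0.18] r [-0.1 -0.   0.1]
d [ 1.16  0.15 -0.36] r [-0.1 -0.   0.1]
d [ 2.02  0.24 -0.86] r [-0.1 -0.   0.1]
[[ 50  66  89  64  43  29  28  27  52  48  39  35  25  23  23]
 [ 48  70  73  53  32  29  24  39  54  37  38  28  23  23  23]
 [ 60  67  51  36  28  25  29  50  44  38  34  22  23  22  22]
 [ 67  47  34  27  25  26  45  41  35  37  27  20  22  20  21]
 [ 48  33  23  23  21  35  34  23  34  27  21  20  21  21  20]
 [ 26  24  19  16  18  19  21  26  22  18  18  18  19  19  20]
 [ 30  66  24  27  23  22  22  18  15  14  14  15  16  17  16]
 [ 49 111  49 107 102  78  28  25  24  22  20  19  21  20  18]
 [ 42  85  53  97 136 114  41  37  39  39  40  42  54  56  48]
 [ 37  95  85 118 149 144  47  38  40  41  50  56  60  56  51]
 [ 36 102  96 100 138 149  50  39  40  41  43  44  42  41  42]]
```

Call:
jog_arm:
  steps:
    - {"dx": 0.2,"dy": 0.0,"dz": 0.2,"rx": 0.0,"ry": 0.0,"rz": 0.0}
    - {"dx": 0.6,"dy": 0.1,"dz": -0.05,"rx": 0.0,"ry": 0.0,"rz": 0.0}
    - {"dx": 1.0,"dy": 0.1,"dz": -0.3,"rx": 0.0,"ry": 0.0,"rz": 0.0}
    - {"dx": 1.4,"dy": 0.2,"dz": -0.5,"rx": 0.0,"ry": 0.0,"rz": 0.0}
    - {"dx": 1.7,"dy": 0.2,"dz": -0.7,"rx": 0.0,"ry": 0.0,"rz": 0.0}

```text
t: 12.35
tcp_pos: [0.5407, -0.121, 0.0777]
ee_rot: [3.141, 0.524, 1.661]
ft_force: [-0.1, 0.2, -2.1]
gripper_width: 0.0082
grasp_force: 98.8
```

Call:
jog_arm:
  steps:
    - {"dx": 0.2,"dy": 0.0,"dz": -0.1,"rx": 0.0,"ry": 0.0,"rz": 0.0}
    - {"dx": 0.3,"dy": 0.0,"dz": -0.2,"rx": 0.0,"ry": 0.0,"rz": 0.0}

```text
t: 12.52
tcp_pos: [0.5402, -0.118, 0.078]
ee_rot: [-3.141, 0.525, 1.662]
ft_force: [0.3, -4.0, -0.1]
gripper_width: 0.0085
grasp_force: 98.8
```

```bash
python3 - <<'E'
from h import *
s=manip.state();print(s['t'],s['tcp_pos'],s['ee_rot'],s['ft_force'],s['ft_torque'])
L=scoop_pts(cur())[2];print(L.round(4))
H=95
print('fwd');multi([atlip(L+[0,.003,0],H,-30)],cur())
multi([atlip(np.array([L[0],L[1],z]),H,p) for z,p in [(.007,-26),(.013,-21),(.022,-16)]],cur())
E
```

```text
12.5167 [ 0.54023027 -0.11798361  0.07804139] [-3.14123844  0.52478983  1.66203763] [ 0.32150688 -3.97605166 -0.06399903] [-0.42576974 -0.08594534  0.00674261]
[0.5294 0.0008 0.0046]
fwd
d [ 0.26 -0.02 -0.13] r [0.1 0.1 0.2]
d [-0.11 -0.05  0.79] r [0.1 4.1 0.2]
d [-0.31 -0.05  1.49] r [0.1 9.1 0.2]
d [-0.54 -0.05  1.91] r [ 0.1 14.1  0.2]
```

Call:
jog_arm:
  steps:
    - {"dx": 0.25,"dy": 0.0,"dz": -0.15,"rx": 0.0,"ry": 0.0,"rz": 0.0}
    - {"dx": 0.25,"dy": 0.0,"dz": -0.15,"rx": 0.0,"ry": 0.0,"rz": 0.0}

```text
t: 12.68
tcp_pos: [0.5403, -0.1166, 0.079]
ee_rot: [-3.141, 0.528, 1.663]
ft_force: [1.9, -6.6, 1.0]
gripper_width: 0.0083
grasp_force: 98.7
```

```bash
python3 - <<'E'
from h import *
s=manip.state();print(s['t'],s['tcp_pos'],s['ee_rot'],s['ft_force'],s['ft_torque'])
L=scoop_pts(cur())[2];print(L.round(4))
a=manip.read_camera('top');cv2.imwrite('pics/t9.png',a);g=a.max(2);print(g[216:248:2,146:186:2])
E
```

```text
12.6833 [ 0.54031852 -0.11659036  0.07900196] [-3.14105376  0.52758346  1.66251193] [ 1.90265872 -6.55308259  0.96720783] [-0.9996195  -0.19682388  0.1236839 ]
[0.5294 0.002  0.0052]
[[ 45  30  30  26  51  56  43  39  27  24  23  25  23  23  23  23  24  17
   13  14]
 [ 37  33  25  30  54  53  40  35  24  23  23  24  23  24  24  24  23  17
   13  13]
 [ 31  33  25  39  56  43  40  29  23  23  22  23  24  23  24  23  23  14
   14  14]
 [ 28  26  28  51  51  37  37  25  22  23  23  23  23  23  24  24  19  14
   14  14]
 [ 27  23  39  54  40  38  30  22  22  22  22  23  21  22  22  22  15  14
   13  15]
 [ 21  28  49  39  31  34  23  21  23  19  21  21  22  22  22  19  15  14
   14  14]
 [ 26  44  38  26  33  25  20  22  21  20  21  20  21  21  20  16  13  13
   14  13]
 [ 32  31  20  26  22  18  19  19  19  20  20  21  21  20  17  14  13  15
   15  16]
 [ 16  16  21  18  15  15  17  16  17  18  19  19  19  16  14  15  15  18
   18  21]
 [ 46  32  17  14  21  15  26  18  13  13  14  16  16  17  24  24  22  22
   22  30]
 [ 98  67  30  37  79  44 106  80  50  25  26  16  15  22  29  30  28  22
   24  45]
 [103  78  36  40  84  51  96 130 109  53  56  43  26  23  38  34  28  28
   33  46]
 [103  85  38  37  94  85 117 134 115  58  52  47  36  31  49  59  58  51
   48  54]
 [104  91  42  35 101  95  99 135 144  51  40  39  39  39  46  63  68  54
   50  53]
 [103  92  47  35  75  78  54 121 151  54  38  39  39  39  40  54  66  59
   49  41]
 [ 73  65  45  35  57  97  68 147 171  79  39  39  39  39  39  41  61  65
   48  32]]
```

```bash
python3 - <<'E'
from h import *
L=scoop_pts(cur())[2];L[1]-=.0005
H=95
b=cur()
multi([atlip(np.array([L[0],L[1],z]),H,p) for z,p in [(.008,-26),(.013,-21),(.022,-16),(.036,-11),(.049,-6)]],b)
c=atlip(np.array([L[0],L[1],.049]),H,-6)
multi([atlip(np.array([L[0],L[1]-d,z]),H,p) for z,p,d in [(.066,0,0),(.083,6,0.),(.1,12,0.003),(.115,16,.01),(.125,16,.02)]],c)
E
```

```text
d [-0.18 -0.06  0.81] r [0.1 4.2 0.2]
d [-0.32 -0.06  1.6 ] r [0.1 9.2 0.2]
d [-0.55 -0.06  2.02] r [ 0.1 14.2  0.2]
d [-0.94 -0.06  1.99] r [ 0.1 19.2  0.2]
d [-1.17 -0.06  2.01] r [ 0.  24.2  0.2]
d [-0.14 -0.   -0.23] r [-0.  6. -0.]
d [-0.13 -0.   -0.46] r [ 0. 12.  0.]
d [-0.26 -0.03 -0.7 ] r [ 0. 18.  0.]
d [-0.8  -0.09 -1.19] r [ 0. 22. -0.]
d [-1.9  -0.17 -2.08] r [ 0. 22. -0.]
```

Call:
jog_arm:
  steps:
    - {"dx": -0.2,"dy": 0.0,"dz": 0.8,"rx": 0.0,"ry": 4.2,"rz": 0.0}
    - {"dx": -0.3,"dy": 0.0,"dz": 1.6,"rx": 0.0,"ry": 9.2,"rz": 0.0}
    - {"dx": -0.6,"dy": 0.0,"dz": 2.0,"rx": 0.0,"ry": 14.2,"rz": 0.0}
    - {"dx": -0.9,"dy": 0.0,"dz": 2.0,"rx": 0.0,"ry": 19.2,"rz": 0.0}
    - {"dx": -1.2,"dy": 0.0,"dz": 2.0,"rx": 0.0,"ry": 24.2,"rz": 0.0}

```text
t: 13.15
tcp_pos: [0.5416, -0.1353, 0.0668]
ee_rot: [3.141, 0.097, 1.662]
ft_force: [-0.4, -0.1, -2.0]
gripper_width: 0.0081
grasp_force: 98.9
```

Call:
jog_arm:
  steps:
    - {"dx": -0.1,"dy": 0.0,"dz": -0.2,"rx": 0.0,"ry": 6.0,"rz": 0.0}
    - {"dx": -0.1,"dy": 0.0,"dz": -0.5,"rx": 0.0,"ry": 12.0,"rz": 0.0}
    - {"dx": -0.3,"dy": 0.0,"dz": -0.7,"rx": 0.0,"ry": 18.0,"rz": 0.0}
    - {"dx": -0.8,"dy": -0.1,"dz": -1.2,"rx": 0.0,"ry": 22.0,"rz": 0.0}
    - {"dx": -1.9,"dy": -0.2,"dz": -2.1,"rx": 0.0,"ry": 22.0,"rz": 0.0}

```text
t: 13.57
tcp_pos: [0.5404, -0.1546, 0.0879]
ee_rot: [-3.139, -0.286, 1.657]
ft_force: [0.6, 0.0, -1.5]
gripper_width: 0.0084
grasp_force: 99.0
```

```bash
python3 - <<'E'
from h import *
s=manip.state();print(s['t'],s['tcp_pos'],s['ee_rot'],s['ft_force'],s['ft_torque'])
L=scoop_pts(cur());print(L[2].round(4))
a=manip.read_camera('top');b=manip.read_camera('side');cv2.imwrite('pics/t10.png',a);cv2.imwrite('pics/s10.png',b)
print([proj('side',p).round().tolist() for p in L])
h=cv2.cvtColor(b,cv2.COLOR_BGR2HSV)
for v in range(285,372,4): print(v,' '.join(f'{b[v,u].max()}/{h[v,u,1]}' for u in range(274,328,4)))
E
```

```text
13.5667 [ 0.5404197  -0.15463371  0.0878634 ] [-3.13918031 -0.28644281  1.65717593] [ 0.58659699  0.02804486 -1.46041568] [-0.31326216 -0.02892172  0.02246755]
[ 0.5287 -0.0198  0.1238]
[[312.0, 326.0], [283.0, 326.0], [298.0, 341.0], [312.0, 299.0], [285.0, 299.0], [298.0, 293.0]]
285 253/6 253/6 253/5 253/6 35/22 160/10 215/24 138/9 37/41 117/89 121/133 103/131 108/135 60/145
289 253/6 253/6 253/5 253/5 102/30 160/10 228/20 139/11 100/28 122/92 109/133 109/131 100/133 57/148
293 253/6 254/5 254/6 254/5 140/31 242/13 230/20 222/23 126/34 125/133 106/135 101/134 76/141 60/145
297 250/10 245/15 254/6 126/32 225/22 226/21 225/23 226/23 226/23 103/134 108/135 103/131 59/156 61/142
301 215/31 127/32 128/28 191/25 210/23 210/23 210/24 209/22 209/23 153/63 102/130 58/145 61/146 56/150
305 153/32 132/33 126/32 200/25 195/24 194/25 217/22 193/24 193/24 168/42 91/135 60/157 57/152 60/132
309 255/1 253/8 123/33 163/25 181/24 161/32 87/82 169/27 168/46 202/24 54/142 60/145 61/134 66/112
313 255/1 255/1 253/6 164/23 239/14 58/171 111/129 52/162 234/16 159/24 151/167 59/156 102/158 175/19
317 255
[... 726 characters left out ...]
 78/150 87/155 82/152 59/143 75/146 87/32 79/19 82/19
349 234/125 109/136 100/133 96/138 162/153 55/139 88/151 88/156 57/152 56/150 59/147 139/152 81/22 80/16
353 112/132 104/135 111/131 159/170 167/145 61/117 90/139 73/150 55/148 56/164 58/154 82/159 60/132 72/50
357 127/135 102/133 151/160 160/163 129/160 60/128 91/143 90/153 86/157 60/162 57/148 58/149 61/125 61/125
361 136/135 100/135 166/137 165/158 157/162 62/123 89/152 84/161 83/172 88/156 89/160 178/158 119/150 60/145
365 146/138 161/152 165/151 136/148 158/147 82/155 87/149 89/158 88/159 88/156 89/163 192/154 193/151 182/157
369 194/156 194/156 179/162 157/162 193/149 88/145 90/142 91/140 87/152 92/152 91/154 192/163 192/154 185/165
```

The truffle is in the bowl: there is a dark round patch at side-view (298,314) inside the bright bowl. Carrying it to the chest.

```bash
python3 - <<'E'
from h import *
L=np.array([.613,-.145,0])
w=[atlip(np.array([.529,-.03,.19]),95,16),atlip(np.array([.575,-.11,.185]),80,16),atlip(L+[0,0,.17],68,15),atlip(L+[0,0,.09],68,8)]
for p in w: print(p[0].round(3))
chain(w)
E
```

```text
[ 0.541 -0.165  0.155]
[ 0.551 -0.244  0.15 ]
[ 0.562 -0.271  0.137]
[ 0.561 -0.274  0.074]
d [ 0.89 -0.21 -6.54] r [ 0.1 -0.1  0. ]
d [-7.74  0.37 -1.69] r [-4.1  0.  14.4]
d [-2.79  1.52  0.51] r [-3.2 -0.9 11.6]
d [-1.93  0.    6.03] r [-0. -7. -0.]
```

Call:
jog_arm:
  steps:
    - {"dx": 0.2,"dy": 0.0,"dz": -1.5,"rx": 0.0,"ry": 0.0,"rz": 0.0}
    - {"dx": 0.4,"dy": -0.1,"dz": -3.5,"rx": 0.0,"ry": 0.0,"rz": 0.0}
    - {"dx": 0.7,"dy": -0.2,"dz": -5.3,"rx": 0.0,"ry": 0.0,"rz": 0.0}
    - {"dx": 0.9,"dy": -0.2,"dz": -6.5,"rx": 0.0,"ry": 0.0,"rz": 0.0}
    - {"dx": 0.9,"dy": -0.2,"dz": -6.5,"rx": 0.0,"ry": 0.0,"rz": 0.0}

```text
t: 14.08
tcp_pos: [0.5413, -0.1618, 0.1564]
ee_rot: [3.138, -0.28, 1.663]
ft_force: [0.3, -0.2, -1.9]
gripper_width: 0.0082
grasp_force: 99.0
```

Call:
jog_arm:
  steps:
    - {"dx": -1.0,"dy": 0.1,"dz": -0.2,"rx": -0.5,"ry": 0.0,"rz": 2.0}
    - {"dx": -2.8,"dy": 0.2,"dz": -0.6,"rx": -1.5,"ry": 0.0,"rz": 5.5}
    - {"dx": -4.8,"dy": 0.3,"dz": -1.1,"rx": -2.6,"ry": 0.0,"rz": 9.0}
    - {"dx": -6.6,"dy": 0.4,"dz": -1.5,"rx": -3.5,"ry": 0.0,"rz": 12.3}
    - {"dx": -7.7,"dy": 0.4,"dz": -1.7,"rx": -4.1,"ry": 0.0,"rz": 14.4}

```text
t: 14.5
tcp_pos: [0.5505, -0.2416, 0.1472]
ee_rot: [-3.138, -0.282, 1.394]
ft_force: [-0.0, -0.1, -0.8]
gripper_width: 0.008
grasp_force: 98.9
```

Call:
jog_arm:
  steps:
    - {"dx": -0.8,"dy": 0.4,"dz": 0.1,"rx": -0.9,"ry": -0.2,"rz": 3.0}
    - {"dx": -1.6,"dy": 0.9,"dz": 0.3,"rx": -1.9,"ry": -0.5,"rz": 7.0}
    - {"dx": -2.4,"dy": 1.3,"dz": 0.4,"rx": -2.8,"ry": -0.8,"rz": 10.0}
    - {"dx": -2.8,"dy": 1.5,"dz": 0.5,"rx": -3.2,"ry": -0.9,"rz": 11.6}
    - {"dx": -2.8,"dy": 1.5,"dz": 0.5,"rx": -3.2,"ry": -0.9,"rz": 11.6}

```text
t: 14.92
tcp_pos: [0.5605, -0.2678, 0.1348]
ee_rot: [-3.136, -0.266, 1.186]
ft_force: [-0.5, -0.8, -1.6]
gripper_width: 0.0081
grasp_force: 98.9
```

```bash
python3 - <<'E'
from h import *
L=np.array([.613,-.145,0])
s=manip.state();print(s['t'],s['tcp_pos'],s['ee_rot'],s['ft_force'])
chain([atlip(L+[0,0,.09],68,8),atlip(L+[0,0,.045],68,-30)])
E
```

```text
14.9167 [ 0.56048884 -0.26779996  0.13480473] [-3.13601872 -0.26639181  1.18641839] [-0.50501063 -0.79465621 -1.58342684]
d [-2.14  0.3   5.69] r [-0.3 -7.3 -0. ]
d [ 2.58 -0.   -4.09] r [ -0. -38.   0.]
```

Lower, dump, settle and lift again.

Call:
jog_arm:
  steps:
    - {"dx": -0.7,"dy": 0.1,"dz": 1.9,"rx": 0.0,"ry": -2.0,"rz": 0.0}
    - {"dx": -1.4,"dy": 0.2,"dz": 3.8,"rx": 0.0,"ry": -5.0,"rz": 0.0}
    - {"dx": -2.1,"dy": 0.3,"dz": 5.6,"rx": 0.0,"ry": -7.3,"rz": 0.0}
    - {"dx": -2.1,"dy": 0.3,"dz": 5.6,"rx": 0.0,"ry": -7.3,"rz": 0.0}

```text
t: 15.25
tcp_pos: [0.5596, -0.2707, 0.0732]
ee_rot: [-3.131, -0.14, 1.191]
ft_force: [-1.1, 0.8, -1.6]
gripper_width: 0.008
grasp_force: 98.9
```

Call:
jog_arm:
  steps:
    - {"dx": 0.0,"dy": 0.0,"dz": -0.4,"rx": 0.0,"ry": -5.0,"rz": 0.0}
    - {"dx": 0.3,"dy": 0.0,"dz": -0.9,"rx": 0.0,"ry": -10.0,"rz": 0.0}
    - {"dx": 0.6,"dy": 0.0,"dz": -1.5,"rx": 0.0,"ry": -15.0,"rz": 0.0}
    - {"dx": 0.9,"dy": 0.0,"dz": -2.1,"rx": 0.0,"ry": -20.0,"rz": 0.0}
    - {"dx": 1.3,"dy": 0.0,"dz": -2.7,"rx": 0.0,"ry": -25.0,"rz": 0.0}

```text
t: 15.67
tcp_pos: [0.5656, -0.2655, 0.1071]
ee_rot: [-3.14, 0.301, 1.189]
ft_force: [0.2, -1.2, -2.0]
gripper_width: 0.0084
grasp_force: 98.9
```

Call:
jog_arm:
  steps:
    - {"dx": 0.1,"dy": 0.0,"dz": -0.7,"rx": 0.0,"ry": -6.0,"rz": 0.0}
    - {"dx": 0.3,"dy": 0.0,"dz": -1.5,"rx": 0.0,"ry": -13.0,"rz": 0.0}
    - {"dx": 0.5,"dy": 0.0,"dz": -2.2,"rx": 0.0,"ry": -18.0,"rz": 0.0}
    - {"dx": 0.5,"dy": 0.0,"dz": -2.2,"rx": 0.0,"ry": -18.0,"rz": 0.0}
    - {"dx": 0.5,"dy": 0.0,"dz": -2.2,"rx": 0.0,"ry": -18.0,"rz": 0.0}

```text
t: 16.08
tcp_pos: [0.57, -0.2533, 0.1244]
ee_rot: [-3.136, 0.61, 1.195]
ft_force: [-0.9, -0.7, -1.8]
gripper_width: 0.008
grasp_force: 99.0
```

Call:
jog_arm:
  steps:
    - {"dx": 0.0,"dy": 0.0,"dz": 0.0,"rx": 0.0,"ry": 0.0,"rz": 0.0}
    - {"dx": 0.0,"dy": 0.0,"dz": 0.0,"rx": 0.0,"ry": 0.0,"rz": 0.0}
    - {"dx": 0.0,"dy": 0.0,"dz": 0.0,"rx": 0.0,"ry": 0.0,"rz": 0.0}

```text
t: 16.33
tcp_pos: [0.5688, -0.2566, 0.1254]
ee_rot: [-3.139, 0.611, 1.188]
ft_force: [-0.4, -0.1, -1.0]
gripper_width: 0.0079
grasp_force: 99.0
```

Call:
jog_arm:
  steps:
    - {"dx": -1.7,"dy": 0.0,"dz": -2.5,"rx": 0.0,"ry": 0.0,"rz": 0.0}
    - {"dx": -3.5,"dy": 0.0,"dz": -5.0,"rx": 0.0,"ry": 0.0,"rz": 0.0}
    - {"dx": -5.2,"dy": 0.0,"dz": -7.4,"rx": 0.0,"ry": 5.0,"rz": 0.0}
    - {"dx": -5.2,"dy": 0.0,"dz": -7.4,"rx": 0.0,"ry": 10.0,"rz": 0.0}

```text
t: 16.67
tcp_pos: [0.5728, -0.2565, 0.2216]
ee_rot: [3.134, 0.433, 1.187]
ft_force: [1.0, -0.5, -0.9]
gripper_width: 0.0081
grasp_force: 98.9
```

```bash
python3 - <<'E'
from h import *
print(cur()[0]); chain([pose((.45,-.33,.22),64,-5),pose((.3607,-.3541,.10),57.3,0)])
E
```

```text
[ 0.5728288  -0.25647529  0.22161111]
d [-10.29  -8.68   4.87] r [ 1.5 19.8  4. ]
d [-5.01 -6.97 12.49] r [0.3 5.  6.7]
```

Call:
jog_arm:
  steps:
    - {"dx": -10.3,"dy": -8.7,"dz": 4.9,"rx": 1.5,"ry": 19.8,"rz": 4.0}
    - {"dx": -10.3,"dy": -8.7,"dz": 4.9,"rx": 1.5,"ry": 19.8,"rz": 4.0}
    - {"dx": -10.3,"dy": -8.7,"dz": 4.9,"rx": 1.5,"ry": 19.8,"rz": 4.0}
    - {"dx": -10.3,"dy": -8.7,"dz": 4.9,"rx": 1.5,"ry": 19.8,"rz": 4.0}
    - {"dx": -10.3,"dy": -8.7,"dz": 4.9,"rx": 1.5,"ry": 19.8,"rz": 4.0}

```text
t: 17.08
tcp_pos: [0.4398, -0.334, 0.216]
ee_rot: [-3.131, 0.094, 1.105]
ft_force: [-0.6, 0.6, -1.6]
gripper_width: 0.0083
grasp_force: 98.9
```

Call:
jog_arm:
  steps:
    - {"dx": -5.0,"dy": -7.0,"dz": 6.0,"rx": 0.3,"ry": 5.0,"rz": 6.7}
    - {"dx": -5.0,"dy": -7.0,"dz": 6.0,"rx": 0.3,"ry": 5.0,"rz": 6.7}
    - {"dx": -5.0,"dy": -7.0,"dz": 6.0,"rx": 0.3,"ry": 5.0,"rz": 6.7}
    - {"dx": -5.0,"dy": -7.0,"dz": 6.0,"rx": 0.3,"ry": 5.0,"rz": 6.7}
    - {"dx": -5.0,"dy": -7.0,"dz": 6.0,"rx": 0.3,"ry": 5.0,"rz": 6.7}

```text
t: 17.5
tcp_pos: [0.3574, -0.3474, 0.1601]
ee_rot: [-3.131, 0.005, 0.995]
ft_force: [1.2, -1.1, -1.7]
gripper_width: 0.0085
grasp_force: 98.9
```

```bash
python3 - <<'E'
from h import *
for n,x in(('top','top0'),('side','side0')):
    a=cv2.imread(f'pics/{x}.png').astype(int);im=manip.read_camera(n);cv2.imwrite(f'pics/{n}11.png',im);b=im.astype(int)
    m=((b.max(2)<72)&(a.max(2)-b.max(2)>35)).astype(np.uint8)
    k,l,st,c=cv2.connectedComponentsWithStats(m)
    print(n,[(st[i,2:5].tolist(),c[i].round().tolist()) for i in range(1,k) if 15<st[i,4]])
g=cv2.imread('pics/top11.png').max(2)
k,l,st,c=cv2.connectedComponentsWithStats((g[240:290,180:250]<60).astype(np.uint8));print('trough',st[1:].tolist())
s=manip.state();print(s['t'],s['tcp_pos'],s['ee_rot'],s['ft_force'])
w=[pose((.3607,-.3541,.04),57.3,0),pose((.3607,-.3541,.0058),57.3,0)];chain(w)
E
```

```text
top [([21, 11, 141], [226.0, 161.0]), ([10, 10, 67], [211.0, 180.0]), ([9, 9, 58], [218.0, 191.0]), ([124, 103, 430], [301.0, 304.0]), ([137, 199, 2657], [337.0, 389.0]), ([33, 40, 91], [307.0, 346.0]), ([11, 3, 22], [238.0, 373.0]), ([84, 48, 1291], [26.0, 457.0])]
side [([7, 6, 25], [378.0, 2.0]), ([38, 33, 660], [453.0, 14.0]), ([11, 5, 32], [521.0, 1.0]), ([11, 27, 165], [377.0, 18.0]), ([70, 167, 4550], [404.0, 133.0]), ([7, 10, 36], [566.0, 130.0]), ([40, 196, 3298], [624.0, 313.0]), ([47, 42, 599], [388.0, 254.0]), ([11, 12, 79], [230.0, 322.0]), ([17, 74, 654], [634.0, 372.0]), ([10, 11, 75], [261.0, 334.0]), ([10, 22, 33], [583.0, 362.0]), ([3, 20, 28], [588.0, 390.0]), ([28, 30, 536], [605.0, 399.0]), ([11, 12, 64], [623.0, 402.0]), ([69, 44, 1689], [606.0, 455.0])]
trough [[33, 6, 3, 2, 5], [17, 14, 20, 15, 151]]
17.6 [ 0.35999299 -0.34831057  0.16126184] [-3.13493498  0.00605045  0.99792449] [ 0.17889332  0.71383744 -1.86391039]
d [-0.37  0.45 12.13] r [-0.4  0.3 -0.1]
d [-0.    0.    3.42] r [ 0.  0. -0.]
```

All six are accounted for: four in the chest (top-view blobs at (226,161) ×2, (211,180) and (218,191)) and two in the trough. Laying the scoop back.

Call:
jog_arm:
  steps:
    - {"dx": -0.4,"dy": 0.4,"dz": 4.0,"rx": -0.4,"ry": 0.3,"rz": 0.0}
    - {"dx": -0.4,"dy": 0.4,"dz": 8.0,"rx": -0.4,"ry": 0.3,"rz": 0.0}
    - {"dx": -0.4,"dy": 0.4,"dz": 12.1,"rx": -0.4,"ry": 0.3,"rz": 0.0}
    - {"dx": -0.4,"dy": 0.4,"dz": 12.1,"rx": -0.4,"ry": 0.3,"rz": 0.0}
    - {"dx": -0.4,"dy": 0.4,"dz": 12.1,"rx": -0.4,"ry": 0.3,"rz": 0.0}

```text
t: 18.02
tcp_pos: [0.3589, -0.3517, 0.0381]
ee_rot: [-3.135, -0.001, 1.0]
ft_force: [1.0, 0.1, -1.6]
gripper_width: 0.0083
grasp_force: 98.9
```

```bash
python3 - <<'E'
from h import *
s=manip.state();print(s['t'],s['tcp_pos'],s['ee_rot'],s['ft_force'])
chain([pose((.3607,-.3541,.0058),57.3,0)])
E
```

```text
18.0167 [ 0.35891093 -0.35167367  0.03811995] [-3.13472887e+00 -9.19517546e-04  9.99799193e-01] [ 1.03637178  0.05228907 -1.5716081 ]
d [-0.11  0.3   3.23] r [-0.4 -0.1 -0. ]
```

Call:
jog_arm:
  steps:
    - {"dx": -0.1,"dy": 0.3,"dz": 1.0,"rx": -0.3,"ry": 0.0,"rz": 0.0}
    - {"dx": -0.1,"dy": 0.3,"dz": 2.0,"rx": -0.3,"ry": 0.0,"rz": 0.0}
    - {"dx": -0.1,"dy": 0.3,"dz": 2.8,"rx": -0.3,"ry": 0.0,"rz": 0.0}
    - {"dx": -0.1,"dy": 0.3,"dz": 3.2,"rx": -0.3,"ry": 0.0,"rz": 0.0}
    - {"dx": -0.1,"dy": 0.3,"dz": 3.2,"rx": -0.3,"ry": 0.0,"rz": 0.0}

```text
t: 18.43
tcp_pos: [0.3609, -0.3553, 0.0077]
ee_rot: [3.138, 0.001, 0.999]
ft_force: [-0.8, 0.3, -1.7]
gripper_width: 0.0083
grasp_force: 98.9
```

Call:
jog_arm:
  steps:
    - {"dx": 0.0,"dy": 0.0,"dz": 0.0,"rx": 0.0,"ry": 0.0,"rz": 0.0}
    - {"dx": 0.0,"dy": 0.0,"dz": 0.0,"rx": 0.0,"ry": 0.0,"rz": 0.0}

```text
t: 18.6
tcp_pos: [0.3609, -0.3556, 0.008]
ee_rot: [3.138, 0.001, 0.998]
ft_force: [0.3, -0.1, -1.6]
gripper_width: 0.0081
grasp_force: 98.9
```

Call:
jog_arm:
  steps:
    - {"dx": 0.0,"dy": 0.0,"dz": 0.2,"rx": 0.0,"ry": 0.0,"rz": 0.0}
    - {"dx": 0.0,"dy": 0.0,"dz": 0.25,"rx": 0.0,"ry": 0.0,"rz": 0.0}
    - {"dx": 0.0,"dy": 0.0,"dz": 0.25,"rx": 0.0,"ry": 0.0,"rz": 0.0}

```text
t: 18.85
tcp_pos: [0.3611, -0.356, 0.0058]
ee_rot: [3.137, 0.001, 0.998]
ft_force: [-0.1, 1.4, 6.0]
gripper_width: 0.0079
grasp_force: 99.8
```

Call:
jog_arm:
  steps:
    - {"dx": 0.0,"dy": 0.0,"dz": 0.0,"rx": 0.0,"ry": 0.0,"rz": 0.0}
    - {"dx": 0.0,"dy": 0.0,"dz": 0.0,"rx": 0.0,"ry": 0.0,"rz": 0.0}
    - {"dx": 0.0,"dy": 0.0,"dz": 0.0,"rx": 0.0,"ry": 0.0,"rz": 0.0}
    - {"dx": 0.0,"dy": 0.0,"dz": 0.0,"rx": 0.0,"ry": 0.0,"rz": 0.0}
    - {"dx": 0.0,"dy": 0.0,"dz": 0.0,"rx": 0.0,"ry": 0.0,"rz": 0.0}
  fingers: 4.5

```text
t: 19.27
tcp_pos: [0.3606, -0.3553, 0.0048]
ee_rot: [3.139, 0.001, 0.998]
ft_force: [0.5, -0.4, -0.6]
gripper_width: 0.0445
grasp_force: 0.0
```

Call:
jog_arm:
  steps:
    - {"dx": 0.0,"dy": 0.0,"dz": -2.0,"rx": 0.0,"ry": 0.0,"rz": 0.0}
    - {"dx": 0.0,"dy": 0.0,"dz": -5.0,"rx": 0.0,"ry": 0.0,"rz": 0.0}
    - {"dx": 0.0,"dy": 0.0,"dz": -9.0,"rx": 0.0,"ry": 0.0,"rz": 0.0}
    - {"dx": 0.0,"dy": 0.0,"dz": -13.0,"rx": 0.0,"ry": 0.0,"rz": 0.0}
    - {"dx": 0.0,"dy": 0.0,"dz": -16.0,"rx": 0.0,"ry": 0.0,"rz": 0.0}

```text
t: 19.68
tcp_pos: [0.3607, -0.3555, 0.1677]
ee_rot: [3.137, 0.001, 0.998]
ft_force: [0.8, 0.8, 0.8]
gripper_width: 0.0453
grasp_force: 0.0
```

```bash
python3 - <<'E'
from h import *
b=manip.read_camera('side');cv2.imwrite('pics/s12.png',b)
s0=cv2.imread('pics/side0.png')
d=cv2.absdiff(b,s0).max(2)[225:300,330:410]; print('changed px around rest',(d>60).sum(), np.argwhere(d>60).mean(0)+[225,330] if (d>60).any() else '')
# handle end and bowl: bright low-sat mask moments
for im in(s0,b):
    h=cv2.cvtColor(im,cv2.COLOR_BGR2HSV);m=((h[...,1]<60)&(h[...,2]>90)).astype(np.uint8)[235:300,335:405]
    M=cv2.moments(m,True);print(M['m00'],M['m10']/M['m00'],M['m01']/M['m00'])
print(manip.state()['t'],cur()[0])
# chest +x dir and pose behind lid
C=np.array([.602,-.173]);ex=np.array([.929,-.3706])
A=C+ex*.15;B=C+ex*-.01
print(A,B)
yaw=-21.7+90
w=[pose((*A*1,.30),yaw),pose((*A,.165),yaw),pose((*B,.165),yaw)]
chain(w)
E
```

```text
changed px around rest 1247 [244.92301524 392.24619086]
1620.0 31.605555555555554 42.49691358024691
1614.0 31.389714993804212 42.47087980173482
19.7333 [ 0.36318001 -0.35824868  0.17291296]
[ 0.74135 -0.22859] [ 0.59271  -0.169294]
d [ 31.33  24.95 -12.47] r [  0.8   0.3 -11.1]
d [ 0.   0.  13.5] r [0. 0. 0.]
d [ 2.0e-02 -1.6e+01 -1.0e-02] r [0. 0. 0.]
```

```bash
python3 - <<'E'
from h import *
for p in [(232,108),(337,72),(208,25),(300,160),(310,178)]:
    print(p,[onz('top',*p,z)[:2].round(3).tolist() for z in (0,.08,.15)])
print('box side',two((237,97),(173,272)),two((336,64),(170,222)))
print('bag',[onz('top',*p,0)[:2].round(3).tolist() for p in [(370,180),(400,270),(412,86)]])
C=np.array([.602,-.173]);ex=np.array([.929,-.3706]);yaw=68.3
A=C+ex*.135;B=C+ex*-.01
w=[pose((.50,-.22,.29),yaw),pose((*A,.29),yaw),pose((*A,.17),yaw),pose((*B,.17),yaw)]
for p in w: print(p[0].round(3))
chain(w)
E
```

```text
(232, 108) [[0.795, -0.126], [0.766, -0.14], [0.741, -0.153]]
(337, 72) [[0.88, -0.348], [0.845, -0.346], [0.814, -0.345]]
(208, 25) [[0.978, -0.067], [0.936, -0.085], [0.9, -0.102]]
(300, 160) [[0.685, -0.274], [0.664, -0.277], [0.646, -0.281]]
(310, 178) [[0.647, -0.296], [0.629, -0.298], [0.613, -0.3]]
box side (array([ 0.77295719, -0.1565438 ,  0.12345649]), np.float64(0.001972614755268369)) (array([ 0.85364692, -0.34423801,  0.08222491]), np.float64(0.011915249116874223))
bag [[0.645, -0.421], [0.459, -0.485], [0.852, -0.508]]
[ 0.5  -0.22  0.29]
[ 0.727 -0.223  0.29 ]
[ 0.727 -0.223  0.17 ]
[ 0.593 -0.169  0.17 ]
d [ 18.98   4.19 -11.73] r [  0.8   0.3 -11.1]
d [8.130e+00 2.124e+01 1.000e-02] r [0. 0. 0.]
d [ 0. -0. 12.] r [0. 0. 0.]
d [ 2.00e-02 -1.45e+01 -1.00e-02] r [0. 0. 0.]
```

Call:
jog_arm:
  steps:
    - {"dx": 19.0,"dy": 4.2,"dz": -11.7,"rx": 0.8,"ry": 0.3,"rz": -11.1}
    - {"dx": 19.0,"dy": 4.2,"dz": -11.7,"rx": 0.8,"ry": 0.3,"rz": -11.1}
    - {"dx": 19.0,"dy": 4.2,"dz": -11.7,"rx": 0.8,"ry": 0.3,"rz": -11.1}
    - {"dx": 19.0,"dy": 4.2,"dz": -11.7,"rx": 0.8,"ry": 0.3,"rz": -11.1}
    - {"dx": 19.0,"dy": 4.2,"dz": -11.7,"rx": 0.8,"ry": 0.3,"rz": -11.1}
  fingers: 0.0

```text
t: 20.15
tcp_pos: [0.4875, -0.2277, 0.2729]
ee_rot: [-3.13, -0.005, 1.192]
ft_force: [1.1, -1.2, -0.6]
gripper_width: -0.0004
grasp_force: 0.0
```

Call:
jog_arm:
  steps:
    - {"dx": 2.0,"dy": 0.8,"dz": -3.5,"rx": 0.0,"ry": 0.0,"rz": 0.0}
    - {"dx": 2.0,"dy": 0.8,"dz": -3.5,"rx": 0.0,"ry": 0.0,"rz": 0.0}

```text
t: 20.32
tcp_pos: [0.508, -0.2121, 0.3133]
ee_rot: [3.14, -0.007, 1.197]
ft_force: [1.4, -0.9, 1.1]
gripper_width: 0.0002
grasp_force: 0.0
```

```bash
python3 - <<'E'
from h import *
C=np.array([.602,-.173]);ex=np.array([.929,-.3706]);yaw=68.3
A=C+ex*.135;B=C+ex*-.01
s=manip.state();print(s['t'],s['tcp_pos'],s['ee_rot'],s['gripper_width'])
w=[pose((*A,.29),yaw),pose((*A,.17),yaw),pose((*B,.17),yaw)]
chain(w)
E
```

```text
20.3167 [ 0.5079551  -0.21206121  0.31328557] [ 3.1400328  -0.00669755  1.19668102] 0.00019438554290662023
d [ 6.98 20.83  2.41] r [ 0.1 -0.4  0.3]
d [ 1.0e-02 -0.0e+00  1.2e+01] r [-0.  0. -0.]
d [ -0.   -14.51   0.  ] r [-0.  0. -0.]
```

Call:
jog_arm:
  steps:
    - {"dx": 7.0,"dy": 20.8,"dz": 2.0,"rx": 0.0,"ry": 0.0,"rz": 0.0}
    - {"dx": 7.0,"dy": 20.8,"dz": 2.0,"rx": 0.0,"ry": 0.0,"rz": 0.0}
    - {"dx": 7.0,"dy": 20.8,"dz": 2.0,"rx": 0.0,"ry": 0.0,"rz": 0.0}
    - {"dx": 7.0,"dy": 20.8,"dz": 2.0,"rx": 0.0,"ry": 0.0,"rz": 0.0}
    - {"dx": 7.0,"dy": 20.8,"dz": 2.0,"rx": 0.0,"ry": 0.0,"rz": 0.0}

```text
t: 20.73
tcp_pos: [0.7105, -0.225, 0.2856]
ee_rot: [-3.13, -0.005, 1.192]
ft_force: [0.5, -0.3, 1.0]
gripper_width: 0.0007
grasp_force: 0.0
```

Call:
jog_arm:
  steps:
    - {"dx": 0.0,"dy": 0.0,"dz": 0.0,"rx": 0.0,"ry": 0.0,"rz": 0.0}
    - {"dx": 0.0,"dy": 0.0,"dz": 0.0,"rx": 0.0,"ry": 0.0,"rz": 0.0}

```text
t: 20.9
tcp_pos: [0.7103, -0.2247, 0.282]
ee_rot: [-3.126, -0.005, 1.193]
ft_force: [0.2, 0.5, 0.8]
gripper_width: -0.0004
grasp_force: 0.0
```

```bash
python3 - <<'E'
from h import *
C=np.array([.602,-.173]);ex=np.array([.929,-.3706]);yaw=68.3
A=C+ex*.135;B=C+ex*-.01
s=manip.state();print(s['t'],s['tcp_pos'],s['ee_rot'],s['ft_force'])
w=[pose((*A,.17),yaw),pose((*B,.17),yaw)]
chain(w)
E
```

```text
20.9 [ 0.71030564 -0.22471414  0.28198584] [-3.12568451 -0.00522334  1.19323521] [0.16901933 0.50040287 0.75475097]
d [ 0.73  1.71 11.18] r [-0.9 -0.3  0.1]
d [  0.   -14.51  -0.  ] r [-0.  0. -0.]
```

Shift clear behind the lid, then down.

Call:
jog_arm:
  steps:
    - {"dx": 0.7,"dy": 1.8,"dz": 0.0,"rx": -0.9,"ry": 0.0,"rz": 0.0}
    - {"dx": 0.7,"dy": 1.8,"dz": 4.0,"rx": -0.9,"ry": 0.0,"rz": 0.0}
    - {"dx": 0.7,"dy": 1.8,"dz": 8.0,"rx": -0.9,"ry": 0.0,"rz": 0.0}
    - {"dx": 0.7,"dy": 1.8,"dz": 11.2,"rx": -0.9,"ry": 0.0,"rz": 0.0}
    - {"dx": 0.7,"dy": 1.8,"dz": 11.2,"rx": -0.9,"ry": 0.0,"rz": 0.0}

```text
t: 21.32
tcp_pos: [0.7208, -0.2223, 0.1663]
ee_rot: [-3.131, -0.005, 1.192]
ft_force: [-1.9, 0.2, -1.7]
gripper_width: -0.0001
grasp_force: 0.0
```

Call:
jog_arm:
  steps:
    - {"dx": 0.0,"dy": -1.5,"dz": 0.0,"rx": 0.0,"ry": 0.0,"rz": 0.0}
    - {"dx": 0.0,"dy": -3.0,"dz": 0.0,"rx": 0.0,"ry": 0.0,"rz": 0.0}
    - {"dx": 0.0,"dy": -4.5,"dz": 0.0,"rx": 0.0,"ry": 0.0,"rz": 0.0}
    - {"dx": 0.0,"dy": -5.5,"dz": 0.0,"rx": 0.0,"ry": 0.0,"rz": 0.0}
    - {"dx": 0.0,"dy": -6.5,"dz": 0.0,"rx": 0.0,"ry": 0.0,"rz": 0.0}

```text
t: 21.73
tcp_pos: [0.6666, -0.2004, 0.1775]
ee_rot: [3.133, -0.005, 1.192]
ft_force: [0.1, -0.9, -0.0]
gripper_width: 0.0003
grasp_force: 0.2
```

Call:
jog_arm:
  steps:
    - {"dx": 0.0,"dy": -1.0,"dz": 0.0,"rx": 0.0,"ry": 0.0,"rz": 0.0}
    - {"dx": 0.0,"dy": -2.0,"dz": 0.0,"rx": 0.0,"ry": 0.0,"rz": 0.0}
    - {"dx": 0.0,"dy": -3.0,"dz": 0.0,"rx": 0.0,"ry": 0.0,"rz": 0.0}
    - {"dx": 0.0,"dy": -4.0,"dz": 0.0,"rx": 0.0,"ry": 0.0,"rz": 0.0}
    - {"dx": 0.0,"dy": -5.0,"dz": 0.0,"rx": 0.0,"ry": 0.0,"rz": 0.0}

```text
t: 22.15
tcp_pos: [0.6197, -0.1812, 0.1743]
ee_rot: [3.136, -0.005, 1.192]
ft_force: [0.9, 0.5, 0.9]
gripper_width: 0.0002
grasp_force: 0.0
```

Call:
jog_arm:
  steps:
    - {"dx": 0.0,"dy": -1.0,"dz": 0.0,"rx": 0.0,"ry": 0.0,"rz": 0.0}
    - {"dx": 0.0,"dy": -2.0,"dz": 0.0,"rx": 0.0,"ry": 0.0,"rz": 0.0}
    - {"dx": 0.0,"dy": -3.0,"dz": 0.0,"rx": 0.0,"ry": 0.0,"rz": 0.0}
    - {"dx": 0.0,"dy": -4.0,"dz": -1.0,"rx": 0.0,"ry": 0.0,"rz": 0.0}
    - {"dx": 0.0,"dy": -4.0,"dz": -4.0,"rx": 0.0,"ry": 0.0,"rz": 0.0}

```text
t: 22.57
tcp_pos: [0.5772, -0.1645, 0.2096]
ee_rot: [-3.134, -0.005, 1.192]
ft_force: [-0.5, 0.1, -0.1]
gripper_width: 0.0002
grasp_force: 0.0
```

Call:
jog_arm:
  steps:
    - {"dx": -5.0,"dy": -4.0,"dz": -8.0,"rx": 0.0,"ry": 0.0,"rz": 0.0}
    - {"dx": -10.0,"dy": -8.0,"dz": -8.0,"rx": 0.0,"ry": 0.0,"rz": 0.0}
    - {"dx": -10.0,"dy": -12.0,"dz": -8.0,"rx": 0.0,"ry": 0.0,"rz": 0.0}
    - {"dx": -10.0,"dy": -14.0,"dz": -8.0,"rx": 0.0,"ry": 0.0,"rz": 0.0}
    - {"dx": -10.0,"dy": -14.0,"dz": -8.0,"rx": 0.0,"ry": 0.0,"rz": 0.0}

```text
t: 22.98
tcp_pos: [0.4129, -0.2082, 0.294]
ee_rot: [3.136, -0.005, 1.192]
ft_force: [-0.4, 0.4, 0.1]
gripper_width: -0.0002
grasp_force: 0.0
```

Call:
jog_arm:
  steps:
    - {"dx": -6.0,"dy": -2.0,"dz": 0.0,"rx": 0.0,"ry": 0.0,"rz": 0.0}
    - {"dx": -6.0,"dy": -2.0,"dz": 0.0,"rx": 0.0,"ry": 0.0,"rz": 0.0}
    - {"dx": -6.0,"dy": -2.0,"dz": 0.0,"rx": 0.0,"ry": 0.0,"rz": 0.0}
    - {"dx": -6.0,"dy": -2.0,"dz": 0.0,"rx": 0.0,"ry": 0.0,"rz": 0.0}
    - {"dx": -6.0,"dy": -2.0,"dz": 0.0,"rx": 0.0,"ry": 0.0,"rz": 0.0}

```text
t: 23.4
tcp_pos: [0.3751, -0.2562, 0.2924]
ee_rot: [3.136, -0.006, 1.192]
ft_force: [-0.8, 0.4, -0.4]
gripper_width: -0.0001
grasp_force: 0.0
```

Call:
jog_arm:
  steps:
    - {"dx": 0.0,"dy": 0.0,"dz": 0.0,"rx": 0.0,"ry": 0.0,"rz": 0.0}
    - {"dx": 0.0,"dy": 0.0,"dz": 0.0,"rx": 0.0,"ry": 0.0,"rz": 0.0}
    - {"dx": 0.0,"dy": 0.0,"dz": 0.0,"rx": 0.0,"ry": 0.0,"rz": 0.0}
    - {"dx": 0.0,"dy": 0.0,"dz": 0.0,"rx": 0.0,"ry": 0.0,"rz": 0.0}
    - {"dx": 0.0,"dy": 0.0,"dz": 0.0,"rx": 0.0,"ry": 0.0,"rz": 0.0}

```text
t: 23.82
tcp_pos: [0.3752, -0.2562, 0.2918]
ee_rot: [3.137, -0.006, 1.193]
ft_force: [0.5, -0.9, -0.0]
gripper_width: -0.0
grasp_force: 0.0
```

Call:
jog_arm:
  steps:
    - {"dx": 0.0,"dy": 0.0,"dz": 0.0,"rx": 0.0,"ry": 0.0,"rz": 0.0}
    - {"dx": 0.0,"dy": 0.0,"dz": 0.0,"rx": 0.0,"ry": 0.0,"rz": 0.0}
    - {"dx": 0.0,"dy": 0.0,"dz": 0.0,"rx": 0.0,"ry": 0.0,"rz": 0.0}
    - {"dx": 0.0,"dy": 0.0,"dz": 0.0,"rx": 0.0,"ry": 0.0,"rz": 0.0}
    - {"dx": 0.0,"dy": 0.0,"dz": 0.0,"rx": 0.0,"ry": 0.0,"rz": 0.0}

```text
t: 24.23
tcp_pos: [0.3748, -0.2566, 0.292]
ee_rot: [3.137, -0.005, 1.192]
ft_force: [-0.4, -1.2, 1.0]
gripper_width: -0.0004
grasp_force: 0.0
```

Call:
jog_arm:
  steps:
    - {"dx": 0.0,"dy": 0.0,"dz": 0.0,"rx": 0.0,"ry": 0.0,"rz": 0.0}
    - {"dx": 0.0,"dy": 0.0,"dz": 0.0,"rx": 0.0,"ry": 0.0,"rz": 0.0}
    - {"dx": 0.0,"dy": 0.0,"dz": 0.0,"rx": 0.0,"ry": 0.0,"rz": 0.0}
    - {"dx": 0.0,"dy": 0.0,"dz": 0.0,"rx": 0.0,"ry": 0.0,"rz": 0.0}
    - {"dx": 0.0,"dy": 0.0,"dz": 0.0,"rx": 0.0,"ry": 0.0,"rz": 0.0}

```text
t: 24.65
tcp_pos: [0.3748, -0.2566, 0.292]
ee_rot: [3.137, -0.005, 1.192]
ft_force: [-0.2, 0.6, 0.4]
gripper_width: 0.0002
grasp_force: 0.0
```

```bash
python3 - <<'E'
from h import *
b=manip.read_camera('side');cv2.imwrite('pics/s13.png',b);a=manip.read_camera('top');cv2.imwrite('pics/t13.png',a)
s=manip.state();print(s['t'],s['tcp_pos'],s['ft_force'])
h=cv2.cvtColor(b,cv2.COLOR_BGR2HSV)
print('white floor px',((h[210:370,180:330,1]<40)&(h[210:370,180:330,2]>230)).sum())
C=np.array([.602,-.173]);ex=np.array([.929,-.3706]);ey=np.array([.3706,.929])
for z in(.063,):
  print('shut lid corners side',[proj('side',np.r_[C+ex*i*.07+ey*j*.102,z]).round().tolist() for i,j in((-1,-1),(-1,1),(1,1),(1,-1),(0,0))])
for v in range(240,350,8): print(v,' '.join(f'{b[v,u].max()}/{h[v,u,1]}' for u in range(200,330,8)))
s0=cv2.imread('pics/side0.png')
for nm,(x0,x1,y0,y1) in dict(carton=(322,348,215,270),spool=(262,305,222,258),trough=(312,378,280,362),rest=(340,402,240,300)).items():
    d=cv2.absdiff(b,s0).max(2)[y0:y1,x0:x1];print(nm,(d>50).mean().round(3))
E
```

```text
24.75 [ 0.37484299 -0.25660716  0.29200107] [ 0.50315228 -0.64469836  0.60630113]
white floor px 71
shut lid corners side [[325.0, 268.0], [275.0, 345.0], [209.0, 317.0], [265.0, 247.0], [270.0, 291.0]]
240 202/138 183/163 187/162 188/159 185/157 9/28 188/164 190/165 197/149 253/69 253/68 248/82 243/90 161/158 165/136 164/155 35/44
248 179/152 184/157 188/163 186/144 226/149 254/101 189/166 184/158 203/156 55/37 50/97 47/141 75/78 160/163 166/146 169/136 34/53
256 186/155 191/160 188/146 188/159 176/156 129/166 194/156 183/164 255/67 254/86 254/90 191/159 184/161 157/166 160/158 155/153 95/150
264 191/159 190/158 197/142 192/157 191/152 196/151 199/154 255/150 252/149 252/153 252/154 254/94 254/89 255/76 162/161 163/158 158/155
272 186/163 190/150 187/154 190/156 194/156 190/165 255/67 252/145 254/143 253/150 252/151 248/159 252/150 246/159 254/85 255/75 161/162
280 189/147 190/149 187/158 197/139 192/149 255/70 253/118 252/151 252/150 252/150 251/152 251/150 253/145 251/153 255/79 113/131 195/161
288 189/163 187/158 192/158 195/152 239/132 254/89 253/147 253/148 251/152 251/153 250/
[... 343 characters left out ...]
/158 254/85 252/143 253/149 254/143 251/152 251/152 252/151 254/142 251/152 254/91 250/109 125/143 154/164 191/156 121/17
320 189/147 220/136 255/78 255/72 254/79 250/157 252/153 251/154 253/148 250/155 254/94 254/84 124/134 120/136 186/171 243/6 90/14
328 187/150 200/158 122/134 131/138 255/80 253/95 254/84 246/150 252/150 252/150 254/82 123/133 116/136 143/159 192/157 92/17 109/16
336 94/155 200/159 141/136 138/139 138/133 152/136 254/92 254/86 255/81 255/78 253/96 124/136 123/166 177/167 182/164 223/18 211/16
344 81/154 188/168 183/159 158/155 139/138 123/135 142/135 124/136 224/131 254/85 123/135 120/134 121/160 189/158 159/159 81/19 82/19
carton 0.001
spool 0.075
trough 0.093
rest 0.244
```

The lid is shut: its bright wood top fills the predicted quad. One last check of the spool and stamp, then hand in.

```bash
python3 - <<'E'
from h import *
for x,y in(('top0','t13'),('side0','s13')):
    r=[]
    for f in(x,y):
        im=cv2.imread(f'pics/{f}.png');h=cv2.cvtColor(im,cv2.COLOR_BGR2HSV)
        box=(325,370,176,220) if x=='top0' else (262,305,222,244)
        m=((h[...,2]>185)&(h[...,1]<125)).astype(np.uint8)[box[2]:box[3],box[0]:box[1]];M=cv2.moments(m,True);r.append([round(M['m00']),round(M['m10']/M['m00'],1),round(M['m01']/M['m00'],1)])
    print(x,r)
a=cv2.imread('pics/top0.png');b=cv2.imread('pics/t13.png');print('stamp diff',(cv2.absdiff(a,b).max(2)[135:165,322:355]>50).mean())
print(manip.hand_in())
E
```

```text
top0 [[933, 22.0, 22.3], [948, 22.0, 22.0]]
side0 [[505, 21.4, 12.6], [506, 21.3, 12.6]]
stamp diff 0.0
the job is handed in; nothing more can be done
None
```

I handed the job in at about 25 s. By my image checks, four truffles are in the shut chest and two in the trough, the scoop is back on its rest as it was, and the carton, spool and stamp stand where they were. One of the four fell onto the table during the first scoop, and I recovered it with the scoop, not the fingers.

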